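Finish the crosswise stack of test bars on a drying carousel

TASK

Turn the carousel of the drying oven until the pan with the half-built stack is at the loading point in front, without upsetting the stack. Then finish that stack with the three full-length bars from the tray, so that it has three crosswise layers of two bars like the finished stacks: first the missing bar of the second layer, then two bars across it as the third layer, each laid flat with its outer side flush with the ends of the bars below. Leave the other specimens, the finished stacks and the things on the bench where they are.

Things in the scene. Friction and masses are not known exactly. Their poses are not given: they have to be found in the camera images.
- carousel: turntable of the drying oven: aluminium disc of radius 185 mm, top 67 mm above the bench. Origin on its axis, 57 mm above the bench; its axes turn with it, -x points to the pan of the half-built stack. It starts turned 0.7 to 1.75 rad counter-clockwise (seen from above) from the loading point. No detents; it turns both ways (about 0.4 N m) and stays where it is left.
- hub (a point): point on the carousel's axis, level with the pans' top (71 mm above the bench). Axes turn with the carousel: -x points to the pan of the half-built stack, -y to pan_a, x to pan_b, y to the empty pan. The black hub knob here is 44 mm thick and ends 93 mm above the bench.
- thumb_post (a point): top centre of one of four upright thumb posts on the carousel's rim, for pushing it round: 12 mm thick, 30 mm high, top 97 mm above the bench, 165 mm from the axis, each midway (45 degrees) between two pans. This one stands between the half-built stack's pan and the empty pan; axes as hub.
- drum: round white housing of the oven, radius 198 mm, fixed; origin under the carousel's axis on the bench, -x to its front. A flat heater hood covers the rear of the carousel: from 67 to 257 mm behind the axis, 200 mm wide, underside 117 mm and top 156 mm above the bench. The front half is open from above.
- pan_half (a point): centre of the top of the square pan (100 x 100 mm, 120 mm from the axis) with the half-built stack. x points to the hub, z up. Layer 1 lies along x at y = +37 and -37 mm; layer 2 along y at x = +37 (there already) and -37 mm (outer, missing); layer 3 along x at y = +37 and -37 mm (missing). Undersides 0, 10, 20 mm above the pan.
- loading_point (a point): where the centre of that pan's top must come: 120 mm from the axis, straight to the front of the housing, where a small dark pointer stands on the housing's rim above a display panel. Fixed; -x points to the housing's front, roughly to the robot.
- pan_a (a point): centre of the top of the pan with finished stack A; axes as hub
- pan_b (a point): centre of the top of the pan with finished stack B; axes as hub
- low_left: plain ivory cast-resin bar, 90 x 16 x 10 mm (long x wide x thick), about 18 g. Origin at the centre of its underside, x along its length, z up out of its broad face. Already in layer 1 of the half-built stack, along the radius.
- low_right: plain ivory cast-resin bar, 90 x 16 x 10 mm (long x wide x thick), about 18 g. Origin at the centre of its underside, x along its length, z up out of its broad face. Already in layer 1 of the half-built stack, along the radius, on the other side.
- mid_inner: plain ivory cast-resin bar, 90 x 16 x 10 mm (long x wide x thick), about 18 g. Origin at the centre of its underside, x along its length, z up out of its broad face. Already in layer 2 of the half-built stack, across the first two, on the side of the hub.
- bar1: plain ivory cast-resin bar, 90 x 16 x 10 mm (long x wide x thick), about 18 g. Origin at the centre of its underside, x along its length, z up out of its broad face. Loose in the tray; any of the three may go to any of the missing places. Neighbours lie about 46 mm apart, middle to middle, and roughly parallel.
- bar2: plain ivory cast-resin bar, 90 x 16 x 10 mm (long x wide x thick), about 18 g. Origin at the centre of its underside, x along its length, z up out of its broad face. Loose in the tray; any of the three may go to any of the missing places. Neighbours lie about 46 mm apart, middle to middle, and roughly parallel.
- bar3: plain ivory cast-resin bar, 90 x 16 x 10 mm (long x wide x thick), about 18 g. Origin at the centre of its underside, x along its length, z up out of its broad face. Loose in the tray; any of the three may go to any of the missing places. Neighbours lie about 46 mm apart, middle to middle, and roughly parallel.
- stack_a: finished stack of six such bars, 90 x 90 x 30 mm, on its pan; the bars hold together. Origin at the centre of its underside.
- stack_b: a second finished stack, the same as stack A, on the pan opposite the half-built one. Origin at the centre of its underside.
- tray: shallow aluminium tray, 250 x 160 mm, its floor 4 mm above the bench, rim 10 mm high and 4 mm thick; fixed. It holds the five specimens side by side, each lying roughly along the tray's y (its short side). Origin at the centre of its underside, x along its long side.
- dumbbell: flat waisted tensile specimen in the tray, 115 x 19 x 6 mm, not used here. Origin at the centre of its underside, x along it.
- short_bar: short bar in the tray, 55 x 16 x 10 mm, not used here. Origin at the centre of its underside, x along it.
- jar: closed white jar, 72 mm thick, 95 mm high, on the bench right in front of the oven; bystander. Origin at the centre of its foot.
- beaker: glass beaker, 68 mm wide, 85 mm high, on the bench to the right of the oven; bystander. Origin at the centre of its foot.
- spatula: steel spatula 190 mm long lying on the bench between the robot and the tray; bystander.

How it is judged (in metres and radians):
On the way, in this order (a step that is already met when the one before it is completed fails the run):
1. the pan with the half-built stack is at the loading point, the carousel stands still and the half-built stack is in order (horizontal distance between pan_half and loading_point below 0.014 m and angular speed of carousel below 0.05 rad/s and y of low_left in the frame of pan_half between 0.029 and 0.045 m and x of low_left in the frame of pan_half between -0.009 and 0.009 m and z of low_left in the frame of pan_half between -0.003 and 0.003 m and angle between the x axis of each of low_left, low_right and the x axis of pan_half, either way round below 0.14 rad and angle between each of low_left, low_right, mid_inner's own z axis and vertical below 0.08 rad and y of low_right in the frame of pan_half between -0.045 and -0.029 m and x of low_right in the frame of pan_half between -0.009 and 0.009 m and z of low_right in the frame of pan_half between -0.003 and 0.003 m and x of mid_inner in the frame of pan_half between 0.029 and 0.045 m and y of mid_inner in the frame of pan_half between -0.009 and 0.009 m and z of mid_inner in the frame of pan_half between 0.007 and 0.013 m and angle between the x axis of mid_inner and the y axis of pan_half, either way round below 0.14 rad), for 0.3 s.
2. the missing bar of the second layer is in place and released (horizontal distance between pan_half and loading_point below 0.014 m and y of low_left in the frame of pan_half between 0.029 and 0.045 m and x of low_left in the frame of pan_half between -0.009 and 0.009 m and z of low_left in the frame of pan_half between -0.003 and 0.003 m and angle between the x axis of each of low_left, low_right and the x axis of pan_half, either way round below 0.14 rad and angle between each of low_left, low_right, mid_inner's own z axis and vertical below 0.08 rad and y of low_right in the frame of pan_half between -0.045 and -0.029 m and x of low_right in the frame of pan_half between -0.009 and 0.009 m and z of low_right in the frame of pan_half between -0.003 and 0.003 m and x of mid_inner in the frame of pan_half between 0.029 and 0.045 m and y of mid_inner in the frame of pan_half between -0.009 and 0.009 m and z of mid_inner in the frame of pan_half between 0.007 and 0.013 m and angle between the x axis of mid_inner and the y axis of pan_half, either way round below 0.14 rad and ((x of bar1 in the frame of pan_half between -0.045 and -0.029 m and y of bar1 in the frame of pan_half between -0.009 and 0.009 m and z of bar1 in the frame of pan_half between 0.007 and 0.013 m and angle between the x axis of bar1 and the y axis of pan_half, either way round below 0.14 rad and angle between bar1's own z axis and vertical below 0.08 rad) or (x of bar2 in the frame of pan_half between -0.045 and -0.029 m and y of bar2 in the frame of pan_half between -0.009 and 0.009 m and z of bar2 in the frame of pan_half between 0.007 and 0.013 m and angle between the x axis of bar2 and the y axis of pan_half, either way round below 0.14 rad and angle between bar2's own z axis and vertical below 0.08 rad) or (x of bar3 in the frame of pan_half between -0.045 and -0.029 m and y of bar3 in the frame of pan_half between -0.009 and 0.009 m and z of bar3 in the frame of pan_half between 0.007 and 0.013 m and angle between the x axis of bar3 and the y axis of pan_half, either way round below 0.14 rad and angle between bar3's own z axis and vertical below 0.08 rad)) and contact force between the fingers and bar1 below 0.1 N and contact force between the fingers and bar2 below 0.1 N and contact force between the fingers and bar3 below 0.1 N), for 0.2 s.
At the end, for the whole second after the job is handed in: Pan within 14 mm of the loading point and still; three crosswise layers of two bars, flat and at rest, each within 8 mm sideways and 9 mm lengthways of its flush place, 3 mm in height, 8 degrees in direction; finished stacks within 15 mm of their pans' centres (all of step 1 and ((x of bar1 in the frame of pan_half between -0.045 and -0.029 m and y of bar1 in the frame of pan_half between -0.009 and 0.009 m and z of bar1 in the frame of pan_half between 0.007 and 0.013 m and angle between the x axis of bar1 and the y axis of pan_half, either way round below 0.14 rad and angle between bar1's own z axis and vertical below 0.08 rad) or (x of bar2 in the frame of pan_half between -0.045 and -0.029 m and y of bar2 in the frame of pan_half between -0.009 and 0.009 m and z of bar2 in the frame of pan_half between 0.007 and 0.013 m and angle between the x axis of bar2 and the y axis of pan_half, either way round below 0.14 rad and angle between bar2's own z axis and vertical below 0.08 rad) or (x of bar3 in the frame of pan_half between -0.045 and -0.029 m and y of bar3 in the frame of pan_half between -0.009 and 0.009 m and z of bar3 in the frame of pan_half between 0.007 and 0.013 m and angle between the x axis of bar3 and the y axis of pan_half, either way round below 0.14 rad and angle between bar3's own z axis and vertical below 0.08 rad)) and ((y of bar1 in the frame of pan_half between 0.029 and 0.045 m and x of bar1 in the frame of pan_half between -0.009 and 0.009 m and z of bar1 in the frame of pan_half between 0.017 and 0.023 m and angle between the x axis of bar1 and the x axis of pan_half, either way round below 0.14 rad and angle between bar1's own z axis and vertical below 0.08 rad) or (y of bar2 in the frame of pan_half between 0.029 and 0.045 m and x of bar2 in the frame of pan_half between -0.009 and 0.009 m and z of bar2 in the frame of pan_half between 0.017 and 0.023 m and angle between the x axis of bar2 and the x axis of pan_half, either way round below 0.14 rad and angle between bar2's own z axis and vertical below 0.08 rad) or (y of bar3 in the frame of pan_half between 0.029 and 0.045 m and x of bar3 in the frame of pan_half between -0.009 and 0.009 m and z of bar3 in the frame of pan_half between 0.017 and 0.023 m and angle between the x axis of bar3 and the x axis of pan_half, either way round below 0.14 rad and angle between bar3's own z axis and vertical below 0.08 rad)) and ((y of bar1 in the frame of pan_half between -0.045 and -0.029 m and x of bar1 in the frame of pan_half between -0.009 and 0.009 m and z of bar1 in the frame of pan_half between 0.017 and 0.023 m and angle between the x axis of bar1 and the x axis of pan_half, either way round below 0.14 rad and angle between bar1's own z axis and vertical below 0.08 rad) or (y of bar2 in the frame of pan_half between -0.045 and -0.029 m and x of bar2 in the frame of pan_half between -0.009 and 0.009 m and z of bar2 in the frame of pan_half between 0.017 and 0.023 m and angle between the x axis of bar2 and the x axis of pan_half, either way round below 0.14 rad and angle between bar2's own z axis and vertical below 0.08 rad) or (y of bar3 in the frame of pan_half between -0.045 and -0.029 m and x of bar3 in the frame of pan_half between -0.009 and 0.009 m and z of bar3 in the frame of pan_half between 0.017 and 0.023 m and angle between the x axis of bar3 and the x axis of pan_half, either way round below 0.14 rad and angle between bar3's own z axis and vertical below 0.08 rad)) and distance between stack_a and pan_a below 0.015 m and distance between stack_b and pan_b below 0.015 m and linear speed of each of bar1, bar2, bar3 below 0.02 m/s); the robot touches nothing.
It fails at once if a finished stack is shifted or toppled on its pan (not (distance between stack_a and pan_a below 0.015 m and distance between stack_b and pan_b below 0.015 m)).
It fails at once if a specimen that is not used is moved more than 50 mm (distance of any of dumbbell, short_bar from where it was at the start of the episode above 0.05 m).
It fails at once if the jar, beaker or spatula is moved more than 40 mm (distance of any of jar, beaker, spatula from where it was at the start of the episode above 0.04 m).
It also fails if it takes over 72 s, if anything falls off the work surface, if the arm or the gripper's body presses on something with over 40 N, if the wrist force passes 120 N, or if a joint passes its speed limit or range.

ROBOT

A 6-joint arm with a two-finger parallel gripper is mounted at the origin on the work surface. World frame = base frame: x ahead of the robot, y to its left, z up, the work surface at z = 0. Lengths are in mm, angles in rad, forces in N, time in s.
With the tool pointing down it reaches from about 250 to 800 mm from the base axis. Payload 3.9 kg.
Tool frame: the origin (TCP) lies at the very end of the fingers, on their centre line; the grasp point (between the pads) lies behind it (robot.pinch_z is the y of the grasp point in the tool frame, in mm); y points along the fingers, x is the direction in which the jaws open and shut, and the axes are right-handed (so a half turn about y gives the same grasp; the last joint's range is limited). The gripper opens to 85 mm and grips with 20 to 120 N. Pads are 22 mm wide; open, the fingers measure 114 mm over their backs; the gripper's body (76 mm by 85 mm) begins 54 mm behind the grasp point. The pads swing forward as they close: fully open they stand 13 mm farther back than shut.
Start: joints at [1.193, 0.26, -0.138, 1.173, 0, 1.571], TCP at [193.655, 487.968, 231.304] pointing down, gripper open.
Joint ranges: [-2.78, 2.78], [-0.83, 1.72], [-1.28, 1.37], [-1.9, 2.12], [-1.57, 1.48], [-3.14, 3.14]. Speed limits (rad/s): [2.57, 2.57, 3.14, 3.14, 3.14, 3.14].

INTERFACE

Orientations are given as a unit quaternion [w, x, y, z].
In Python, from station import robot gives the robot as it stands.
- The arm moves only by the tool move_arm, never from a script. Its argument "plan" is a list of rows, each an object of numbers: "gripper": the opening, from 0 (shut) to 1 (fully open); "dx", "dy", "dz": the shift along the world's x, y, z in units of 25 mm (1.0 is 25 mm); "turn": the turn about the world's z in units of 6 degrees (1.0 is 6 degrees). A call has 1 to 10 rows; each row shifts and turns the commanded pose from where the row before left it; what a row does not reach is not made up. A row lasts 1/10 s, in which the tool goes at most 50 mm and 8.59 degrees, less where a joint would pass 70% of its speed; a pose out of reach is approached as far as the arm can. A call is refused whole if a number of a shift passes 1 or a number of a turn 1, either way. A call with a gripper value outside its range is refused whole. The fingers move at their own pace and stop on an object; "squeeze" is the grip in N (left out, the last holds). Time passes only in rows, so rows that do not move let the fingers close. It gives the time, the measured TCP pose, the force and the opening at its end, in the units of the state.
- robot.sense(): the state, without advancing time (a new reading comes with each control period).
- robot.read_camera(name): name is "scene" or "top"; returns the picture (480x640x3 uint8, red, green, blue); there is no depth.
- robot.camera_params(name): a dict with "fx", "fy", "cx", "cy" (pixels), "dist" ([k1, k2, p1, p2, k3] as OpenCV has them; the pictures are not rectified), "world_from_camera" (4x4, takes a point from camera to world coordinates). Camera axes: x right, y down, z forward; pixel columns grow to the right and rows downward; lengths in mm; the calibration is good to about 2 mm. A picture is of the moment at which its call begins. camera_params takes no time and is no camera call.
- robot.job_done(): hands the job in, once; it reports no verdict.
The state is a dict: "t": time; "joint_positions": joint angles; "joint_velocities": joint speeds; "joint_efforts": joint torques, N m; "eef_pos": TCP position; "tool_rot": TCP orientation; "wrist_force": force on the tool from outside, world axes, zero at the start; "moment": the same for the moment, N m; "grip_width": finger opening in mm.
Only numpy, scipy, OpenCV 4.12 (cv2) and the standard library are available. Lean on these libraries where they do the work, as an engineer would, in place of code of your own. Each camera call takes 0.05 s, during which the arm holds its last target.

## Working session

There is one attempt and no reset: what is moved stays moved. The work goes in short steps, Python scripts to look and compute and a tool call to move; the robot and the scene stay as the last step left them, time stands still between calls to the robot, and variables do not carry over. Pictures are saved under pics/ and viewed, and the job is handed in when it is done.

Besides the shell and the picture viewer there is one more tool, called after "Call:" as a command line: name --argument value ..., lists and objects as JSON in quotes. move_arm: Moves the arm, as the interface text tells. Its arguments: {"type":"object","properties":{"plan":{"type":"array","items":{"type":"object","properties":{"gripper":{"type":"number"},"dx":{"type":"number"},"dy":{"type":"number"},"dz":{"type":"number"},"turn":{"type":"number"}}}},"squeeze":{"type":"number"}},"required":["plan"]}

```bash
ls; mkdir -p pics
python3 - <<'E'
from station import robot
import cv2
for n in("scene","top"):
    im=robot.read_camera(n); cv2.imwrite(f"pics/{n}0.png",im[:,:,::-1]); p=robot.camera_params(n); print(n,p)
print(robot.sense(), robot.pinch_z)
E
```

```text
pics
scene {'fx': 529.2202114464682, 'fy': 529.2202114464682, 'cx': 314.3756422529075, 'cy': 248.76566413527215, 'dist': array([-0.02823318,  0.        ,  0.        ,  0.        ,  0.        ]), 'world_from_camera': array([[ 8.44882438e-01,  4.39400035e-01, -3.05125016e-01,
         9.74088667e+02],
       [ 5.34729094e-01, -7.10147031e-01,  4.57991257e-01,
        -7.31523089e+02],
       [-1.54422501e-02, -5.50107993e-01, -8.34950737e-01,
         1.27350426e+03],
       [ 0.00000000e+00,  0.00000000e+00,  0.00000000e+00,
         1.00000000e+00]])}
top {'fx': 481.5316271792381, 'fy': 481.5316271792381, 'cx': 317.30414461150053, 'cy': 247.0304049304118, 'dist': array([0.00802732, 0.        , 0.        , 0.        , 0.        ]), 'world_from_camera': array([[-2.46433848e-02, -9.98506824e-01,  4.87527099e-02,
         4.57944411e+02],
       [-9.99609008e-01,  2.52563853e-02,  1.19977675e-02,
        -7.19322121e+01],
       [-1.32111699e-02, -4.84379824e-02, -9.98738818e-01,
         1.16723688e+03],
       [ 0.00000000e+00,  0.00000000e+00,  0.00000000e+00,
         1.00000000e+00]])}
{'t': 0.1, 'joint_positions': array([ 1.19300915e+00,  2.60625126e-01, -1.39225170e-01,  1.17269932e+00,
       -3.11657738e-05,  1.57078809e+00]), 'joint_velocities': array([ 0.0003522 , -0.00074671,  0.00141492, -0.00030719,  0.0010763 ,
        0.00056907]), 'joint_efforts': array([ 4.09411659e-04, -4.06507838e+01,  2.54527313e+01,  1.01528256e-02,
        6.45566075e-06, -1.76651877e-06]), 'eef_pos': array([193.44054245, 487.41391636, 230.55020403]), 'tool_rot': array([-0.58463323,  0.5853479 ,  0.39671578, -0.39772906]), 'wrist_force': array([ 0.0565971 , -0.22712649, -0.00039581]), 'moment': array([-0.04709097, -0.0202025 , -0.02874289]), 'grip_width': 85.24669138617972} -18.700000000000003
```

View pics/scene0.png

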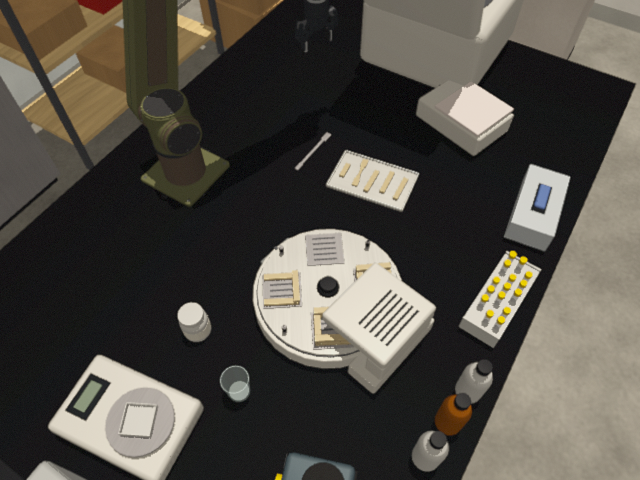

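View pics/top0.png

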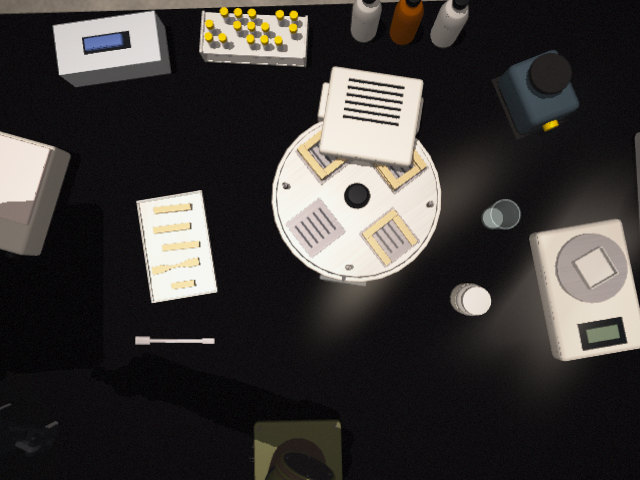

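```bash
cat > h.py <<'E'
import numpy as np, cv2
from station import robot
def shot(cam,name,box=None,scale=1):
    im=robot.read_camera(cam)[:,:,::-1].copy(); cv2.imwrite(f"pics/{name}_raw.png",im)
    save(im,name,box,scale); return im
def save(im,name,box,scale):
    if box: x0,y0,x1,y1=box; im=im[y0:y1,x0:x1]
    cv2.imwrite(f"pics/{name}.png",cv2.resize(im,None,fx=scale,fy=scale,interpolation=cv2.INTER_CUBIC))
def K(p): return np.array([[p['fx'],0,p['cx']],[0,p['fy'],p['cy']],[0,0,1]])
def toworld(cam,uv,z):
    p=robot.camera_params(cam); uv=np.asarray(uv,float).reshape(-1,1,2)
    n=cv2.undistortPoints(uv,K(p),p['dist']).reshape(-1,2)
    d=np.c_[n,np.ones(len(n))]@p['world_from_camera'][:3,:3].T; o=p['world_from_camera'][:3,3]
    s=(z-o[2])/d[:,2]; return o+d*s[:,None]
def topix(cam,P):
    p=robot.camera_params(cam); T=np.linalg.inv(p['world_from_camera'])
    P=np.asarray(P,float).reshape(-1,3)
    return cv2.projectPoints(P,cv2.Rodrigues(T[:3,:3])[0],T[:3,3],K(p),p['dist'])[0].reshape(-1,2)
E
python3 - <<'E'
from h import *
im=cv2.imread("pics/top0.png"); save(im,"topc",(260,60,460,300),2.5*1.0); save(im,"tray",(125,180,225,310),4.5)
im=cv2.imread("pics/scene0.png"); save(im,"scenec",(240,220,440,380),3.5)
E
```

```text
(no output)
```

View pics/topc.png

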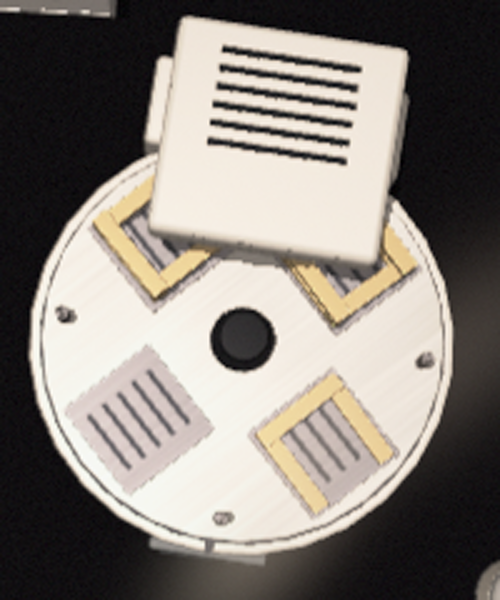

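View pics/tray.png

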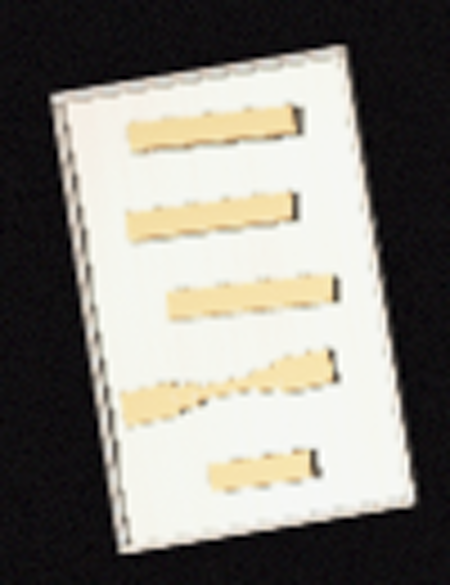

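View pics/scenec.png

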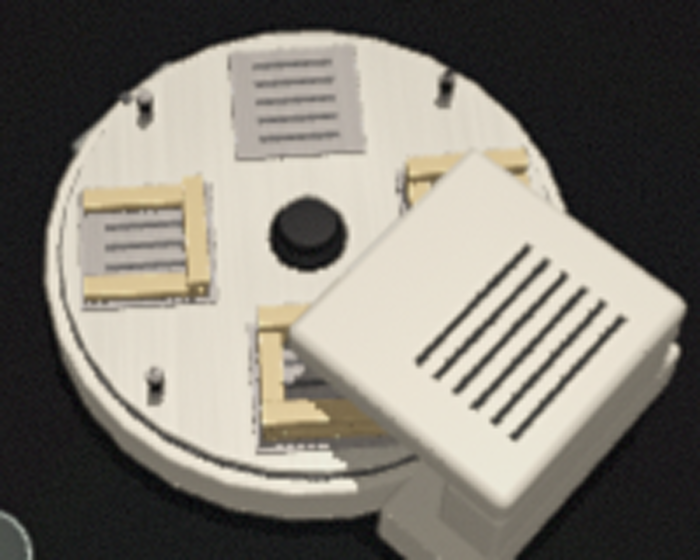

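```bash
cat > m.py <<'E'
from h import *
def bars(im,z=14,box=(135,190,220,305),amin=60):
    x0,y0,x1,y1=box
    h=cv2.cvtColor(im,cv2.COLOR_BGR2HSV)
    m=((h[:,:,0]>12)&(h[:,:,0]<30)&(h[:,:,1]>60)&(h[:,:,2]>110)).astype(np.uint8)
    mm=np.zeros_like(m); mm[y0:y1,x0:x1]=m[y0:y1,x0:x1]
    out=[]
    for c in cv2.findContours(mm,cv2.RETR_EXTERNAL,cv2.CHAIN_APPROX_NONE)[0]:
        if cv2.contourArea(c)<amin: continue
        bx=cv2.boxPoints(cv2.minAreaRect(c)); W=toworld("top",bx,z)[:,:2]
        r=cv2.minAreaRect(W.astype(np.float32)); e=[W[1]-W[0],W[2]-W[1]]; l=max(e,key=np.linalg.norm)
        out.append((W.mean(0),sorted(r[1]),np.degrees(np.arctan2(l[1],l[0]))%180,cv2.minAreaRect(c)[0]))
    return out
def report(L):
    for c,s,a,p in L: print("pos",c.round(1),"size",np.round(s,1),"ang",round(a,1),"pix",np.round(p,1))
E
python3 - <<'E'
from m import *
im=cv2.imread("pics/top0.png"); report(bars(im))
# hub knob in both views
for cam,f,box in(("top","top0",(335,175,380,215)),("scene","scene0",(305,265,350,300))):
    g=cv2.cvtColor(cv2.imread(f"pics/{f}.png"),cv2.COLOR_BGR2GRAY); x0,y0,x1,y1=box
    m=(g[y0:y1,x0:x1]<70).astype(np.uint8); M=cv2.moments(m,True)
    u=[M['m10']/M['m00']+x0,M['m01']/M['m00']+y0]; print(cam,u,toworld(cam,[u],93),toworld(cam,[u],87))
# post tops top view (z=97), pointer, rim
for n,q,z in(("postF",(222,516),97),("postL",(65,312),97),("postR",(426,357),97),("pointer",(210,545),70)):
    u=(260+q[0]/2.5,60+q[1]/2.5); print(n,u,toworld("top",[u],z))
for n,q in(("F",(143,100)),("L",(446,82)),("R",(155,377))):
    u=(240+q[0]/3.5,220+q[1]/3.5); print("scene",n,u,toworld("scene",[u],97))
# half stack bars: outline, z=81
im2=im.copy(); report(bars(im,84,(355,200,430,280)))
from scipy.spatial.transform import Rotation as R
q=robot.sense()['tool_rot']; print(R.from_quat(q,scalar_first=True).as_matrix().round(3))
E
```

```text
pos [433.5 266.3] size [14.6 53.4] ang 96.7 pix [182.8 284.1]
pos [478.1 284. ] size [ 17.8 113.7] ang 100.9 pix [175.3 265.7]
pos [526.4 271.8] size [14.4 87.7] ang 94.9 pix [180.1 245.4]
pos [569.8 293. ] size [15.6 88.5] ang 95.9 pix [171.2 227.7]
pos [617.2 290.6] size [16.3 88.6] ang 94.5 pix [172.  208.1]
top [356.6460905349794, 195.4588477366255] [[ 623.90601909 -150.0885703    93.        ]] [[ 624.83297446 -150.52510172   87.        ]]
scene [327.5347432024169, 286.67069486404836] [[ 633.14400562 -164.15072742   93.        ]] [[ 631.41112923 -161.26701554   87.        ]]
postF (348.8, 266.4) [[ 465.40086519 -127.88872112   97.        ]]
postL (286.0, 184.8) [[651.53932683   7.61883198  97.        ]]
postR (430.4, 202.8) [[ 602.41495314 -313.33951936   97.        ]]
pointer (344.0, 278.0) [[ 439.52725107 -117.67024603   70.        ]]
scene F (280.85714285714283, 248.57142857142858) [[ 467.79369929 -132.69453073   97.        ]]
scene L (367.42857142857144, 243.42857142857142) [[655.75352995   2.98771824  97.        ]]
scene R (284.2857142857143, 327.7142857142857) [[ 604.77533627 -318.61389767   97.        ]]
pos [ 529.8 -221.6] size [91.3 92.4] ang 34.9 pix [389.4 236.8]
[[ 0.369 -0.001 -0.929]
 [ 0.929 -0.002  0.369]
 [-0.002 -1.    -0.   ]]
```

Run:
```python
from m import *
q=np.array([(182,17),(408,48),(382,262),(152,232)])/2.5+[260,60]
W=toworld("top",q,156)[:,:2]; print(W)
f=(W[2]+W[3])/2; b=(W[0]+W[1])/2; d=f-b; print("front mid",f,"ang",np.degrees(np.arctan2(d[1],d[0])), "axis", f+67*d/np.linalg.norm(d))
e=W[2]-W[3]; print(np.degrees(np.arctan2(-e[1],-e[0]))+90, np.linalg.norm(d),np.linalg.norm(e))
q=np.array([(472,150),(688,302),(505,508),(290,328)])/3.5+[240,220]
W=toworld("scene",q,156)[:,:2]; print(W)
f=(W[0]+W[3])/2;b=(W[1]+W[2])/2; d=f-b; print("front mid",f,"ang",np.degrees(np.arctan2(d[1],d[0])), "axis", f+67*d/np.linalg.norm(d))
im=cv2.imread("pics/top0.png"); save(im,"ptr",(320,255,380,295),10)
```

```text
[[ 892.17028827 -102.41824574]
 [ 859.32764232 -294.06689364]
 [ 676.14812639 -265.85556189]
 [ 707.2485782   -72.13449198]]
front mid [ 691.69835229 -168.99502693] ang 170.97060876645173 axis [ 625.52861872 -158.47997305]
170.87942231147048 186.3599927683189 196.20165909551199
[[ 715.73522326  -74.94977784]
 [ 897.17288912 -104.1750734 ]
 [ 861.54249894 -297.31612835]
 [ 679.92581262 -261.89465721]]
front mid [ 697.83051794 -168.42221752] ang 169.9035278369174 axis [ 631.86808156 -156.67670831]
```

View pics/ptr.png

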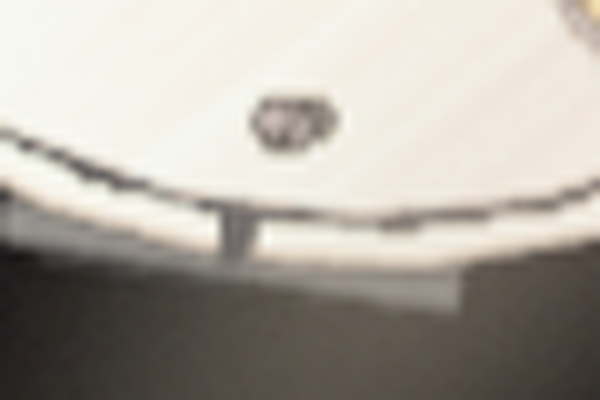

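Call:
move_arm --plan '[{"dx": 0.44,"dy": -0.99,"dz": -0.16,"turn": 0.1,"gripper": 0.5},{"dx": 0.44,"dy": -0.99,"dz": -0.16,"turn": 0.1,"gripper": 0.5},{"dx": 0.44,"dy": -0.99,"dz": -0.16,"turn": 0.1,"gripper": 0.5},{"dx": 0.44,"dy": -0.99,"dz": -0.16,"turn": 0.1,"gripper": 0.5},{"dx": 0.44,"dy": -0.99,"dz": -0.16,"turn": 0.1,"gripper": 0.5},{"dx": 0.44,"dy": -0.99,"dz": -0.16,"turn": 0.1,"gripper": 0.5},{"dx": 0.44,"dy": -0.99,"dz": -0.16,"turn": 0.1,"gripper": 0.5},{"dx": 0.44,"dy": -0.99,"dz": -0.16,"turn": 0.1,"gripper": 0.5},{"dx": 0.44,"dy": -0.99,"dz": -0.16,"turn": 0.1,"gripper": 0.5},{"dx": 0.44,"dy": -0.99,"dz": -0.16,"turn": 0.1,"gripper": 0.5}]'

```text
t: 1.1
eef_pos: [303.7, 239.3, 190.9]
tool_rot: [-0.563, 0.563, 0.427, -0.428]
wrist_force: [-0.1, -0.0, -0.1]
grip_width: 42.3
```

Call:
move_arm --plan '[{"dx": 0.44,"dy": -0.99,"dz": -0.16,"turn": 0.1,"gripper": 0.5},{"dx": 0.44,"dy": -0.99,"dz": -0.16,"turn": 0.1,"gripper": 0.5},{"dx": 0.44,"dy": -0.99,"dz": -0.16,"turn": 0.1,"gripper": 0.5},{"dx": 0.44,"dy": -0.99,"dz": -0.16,"turn": 0.1,"gripper": 0.5},{"dx": 0.44,"dy": -0.99,"dz": -0.16,"turn": 0.1,"gripper": 0.5},{"dx": 0.44,"dy": -0.99,"dz": -0.16,"turn": 0.1,"gripper": 0.5},{"dx": 0.44,"dy": -0.99,"dz": -0.16,"turn": 0.1,"gripper": 0.5},{"dx": 0.44,"dy": -0.99,"dz": -0.16,"turn": 0.1,"gripper": 0.5},{"dx": 0.44,"dy": -0.99,"dz": -0.16,"turn": 0.1,"gripper": 0.5},{"dx": 0.44,"dy": -0.99,"dz": -0.16,"turn": 0.1,"gripper": 0.5}]'

```text
t: 2.1
eef_pos: [413.6, -8.1, 150.9]
tool_rot: [0.54, -0.54, -0.456, 0.456]
wrist_force: [0.9, 1.4, -0.4]
grip_width: 43.2
```

Call:
move_arm --plan '[{"dx": 0.42,"dy": -0.98,"dz": -0.16,"turn": 0.1},{"dx": 0.42,"dy": -0.98,"dz": -0.16},{"dx": 0.42,"dy": -0.98,"dz": -0.16},{"dx": 0.42,"dy": -0.98,"dz": -0.16},{"dx": 0.42,"dy": -0.98,"dz": -0.16},{},{}]'

```text
schema error: expected keys gripper, dx, dy, dz, turn
```

Call:
move_arm --plan '[{"dx": 0.42,"dy": -0.98,"dz": -0.16,"turn": 0.13,"gripper": 0.5},{"dx": 0.42,"dy": -0.98,"dz": -0.16,"turn": 0,"gripper": 0.5},{"dx": 0.42,"dy": -0.98,"dz": -0.16,"turn": 0,"gripper": 0.5},{"dx": 0.42,"dy": -0.98,"dz": -0.16,"turn": 0,"gripper": 0.5},{"dx": 0.42,"dy": -0.97,"dz": -0.16,"turn": 0,"gripper": 0.5},{"dx": 0,"dy": 0,"dz": -0.2,"turn": 0,"gripper": 0.5}]'

```text
t: 2.7
eef_pos: [467.9, -131.9, 126.0]
tool_rot: [-0.537, 0.539, 0.459, -0.459]
wrist_force: [0.9, 0.1, -0.5]
grip_width: 42.7
```

Run:
```python
from m import *
im=shot("scene","s1",(230,200,390,330),4.5)
print(robot.sense()['eef_pos'])
```

```text
[ 466.01857411 -130.20062067  125.01345566]
```

View pics/s1.png

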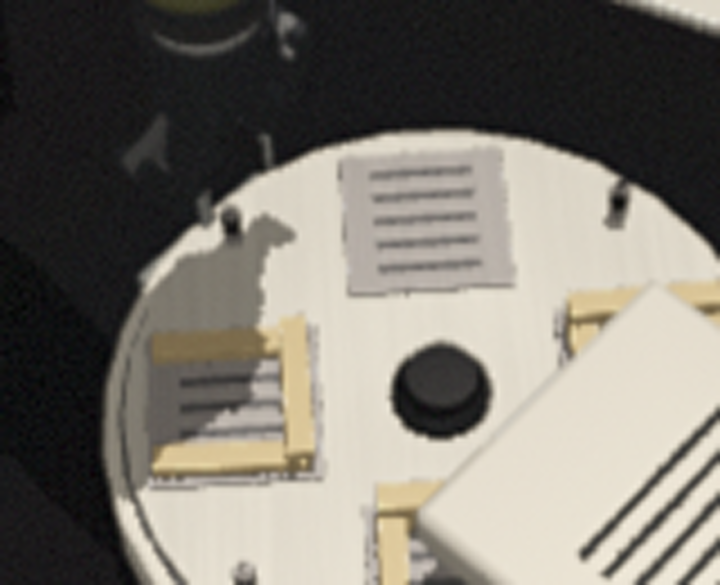

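Run:
```python
from m import *
print((topix("scene",[[466,-130.2,125],[466,-130.2,133],[466,-130.2,97]])-[230,200])*4.5)
```

```text
[[225.45189383 187.77229217]
 [224.49469391 180.04054379]
 [228.73156655 214.25816781]]
```

Run:
```python
from m import *
d=np.array([.156,.988,0]); c=np.array([466,-130.2,130])
print((topix("scene",[c+21*d,c-21*d,c+35*d,c-35*d,c+35*d+[0,0,60],c-35*d+[0,0,60]])-[230,200])*4.5)
```

```text
[[249.48056399 160.45553185]
 [199.92791984 205.71871217]
 [265.73288738 145.61180939]
 [183.14055592 221.05470985]
 [259.87498998  84.6283366 ]
 [174.02337003 161.62228778]]
```

Call:
move_arm --plan '[{"dx": 0,"dy": 0,"dz": -0.5,"turn": 0,"gripper": 0.5},{"dx": 0,"dy": 0,"dz": -0.5,"turn": 0,"gripper": 0.5},{"dx": 0,"dy": 0,"dz": -0.5,"turn": 0,"gripper": 0.5},{"dx": 0,"dy": 0,"dz": -0.4,"turn": 0,"gripper": 0.5},{"dx": 0,"dy": 0,"dz": 0,"turn": 0,"gripper": 0.1},{"dx": 0,"dy": 0,"dz": 0,"turn": 0,"gripper": 0.1},{"dx": 0,"dy": 0,"dz": 0,"turn": 0,"gripper": 0.1},{"dx": 0,"dy": 0,"dz": 0,"turn": 0,"gripper": 0.1}]' --squeeze 20

```text
t: 3.55
eef_pos: [465.7, -128.6, 78.9]
tool_rot: [0.538, -0.537, -0.46, 0.46]
wrist_force: [-1.2, 2.8, -0.9]
grip_width: 11.3
```

Run:
```python
from m import *
im=shot("scene","s2",(230,200,390,330),4.5); im=shot("top","t2",(260,160,460,300),3.5)
s=robot.sense();print(s['eef_pos'],s['wrist_force'],s['grip_width'])
```

```text
[ 465.73315128 -128.77684351   78.91756715] [-1.70608857  1.83368865 -0.70033216] 10.528624238658429
```

View pics/s2.png

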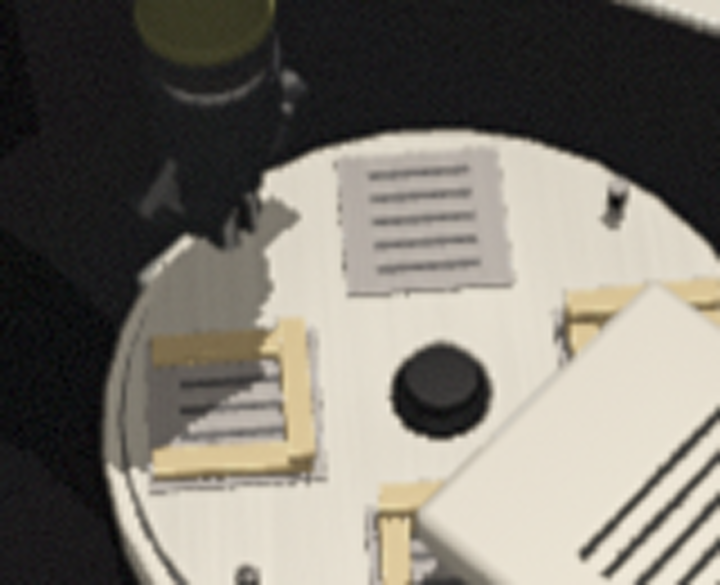

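View pics/t2.png

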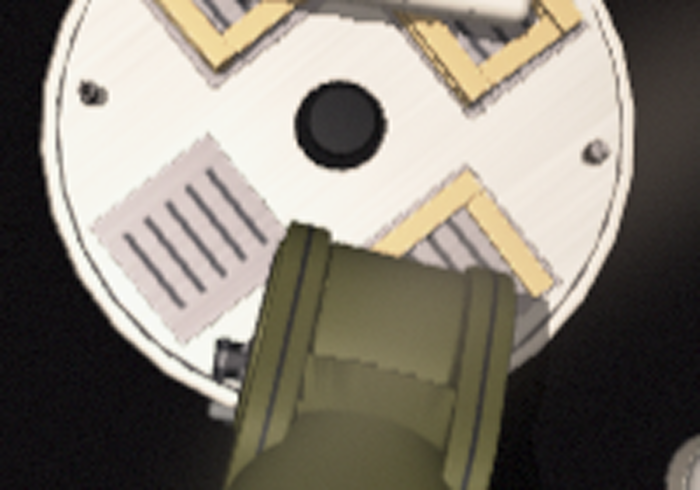

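Run:
```python
import numpy as np
st=[1,2]+[2.5]*16+[1.5,1]
a=170.65; o=np.zeros(2); acc=np.zeros(2)
P=lambda a:165*np.array([np.cos(np.radians(a)),np.sin(np.radians(a))])
p0=P(a); done=np.zeros(2)
for s in st:
    a-=s; d=(P(a)-p0)/25-done; r=d.round(2); done+=r
    print('{"dx": %.2f, "dy": %.2f, "dz": 0, "turn": %.2f, "gripper": 0.1},'%(*r,-s/6))
```

```text
{"dx": 0.02, "dy": 0.11, "dz": 0, "turn": -0.17, "gripper": 0.1},
{"dx": 0.05, "dy": 0.23, "dz": 0, "turn": -0.33, "gripper": 0.1},
{"dx": 0.06, "dy": 0.28, "dz": 0, "turn": -0.42, "gripper": 0.1},
{"dx": 0.08, "dy": 0.28, "dz": 0, "turn": -0.42, "gripper": 0.1},
{"dx": 0.09, "dy": 0.27, "dz": 0, "turn": -0.42, "gripper": 0.1},
{"dx": 0.11, "dy": 0.27, "dz": 0, "turn": -0.42, "gripper": 0.1},
{"dx": 0.11, "dy": 0.26, "dz": 0, "turn": -0.42, "gripper": 0.1},
{"dx": 0.13, "dy": 0.26, "dz": 0, "turn": -0.42, "gripper": 0.1},
{"dx": 0.14, "dy": 0.25, "dz": 0, "turn": -0.42, "gripper": 0.1},
{"dx": 0.15, "dy": 0.25, "dz": 0, "turn": -0.42, "gripper": 0.1},
{"dx": 0.16, "dy": 0.24, "dz": 0, "turn": -0.42, "gripper": 0.1},
{"dx": 0.17, "dy": 0.23, "dz": 0, "turn": -0.42, "gripper": 0.1},
{"dx": 0.18, "dy": 0.23, "dz": 0, "turn": -0.42, "gripper": 0.1},
{"dx": 0.18, "dy": 0.21, "dz": 0, "turn": -0.42, "gripper": 0.1},
{"dx": 0.20, "dy": 0.21, "dz": 0, "turn": -0.42, "gripper": 0.1},
{"dx": 0.21, "dy": 0.20, "dz": 0, "turn": -0.42, "gripper": 0.1},
{"dx": 0.22, "dy": 0.19, "dz": 0, "turn": -0.42, "gripper": 0.1},
{"dx": 0.22, "dy": 0.18, "dz": 0, "turn": -0.42, "gripper": 0.1},
{"dx": 0.14, "dy": 0.11, "dz": 0, "turn": -0.25, "gripper": 0.1},
{"dx": 0.09, "dy": 0.06, "dz": 0, "turn": -0.17, "gripper": 0.1},
```

Call:
move_arm --plan '[{"dx": 0.02,"dy": 0.11,"dz": 0,"turn": -0.17,"gripper": 0.1},{"dx": 0.05,"dy": 0.23,"dz": 0,"turn": -0.33,"gripper": 0.1},{"dx": 0.06,"dy": 0.28,"dz": 0,"turn": -0.42,"gripper": 0.1},{"dx": 0.08,"dy": 0.28,"dz": 0,"turn": -0.42,"gripper": 0.1},{"dx": 0.09,"dy": 0.27,"dz": 0,"turn": -0.42,"gripper": 0.1},{"dx": 0.11,"dy": 0.27,"dz": 0,"turn": -0.42,"gripper": 0.1},{"dx": 0.11,"dy": 0.26,"dz": 0,"turn": -0.42,"gripper": 0.1},{"dx": 0.13,"dy": 0.26,"dz": 0,"turn": -0.42,"gripper": 0.1},{"dx": 0.14,"dy": 0.25,"dz": 0,"turn": -0.42,"gripper": 0.1},{"dx": 0.15,"dy": 0.25,"dz": 0,"turn": -0.42,"gripper": 0.1}]'

```text
t: 4.65
eef_pos: [487.6, -67.5, 78.9]
tool_rot: [0.62, -0.618, -0.341, 0.343]
wrist_force: [-7.2, 0.8, 3.6]
grip_width: 10.8
```

Call:
move_arm --plan '[{"dx": 0.16,"dy": 0.24,"dz": 0,"turn": -0.42,"gripper": 0.1},{"dx": 0.17,"dy": 0.23,"dz": 0,"turn": -0.42,"gripper": 0.1},{"dx": 0.18,"dy": 0.23,"dz": 0,"turn": -0.42,"gripper": 0.1},{"dx": 0.18,"dy": 0.21,"dz": 0,"turn": -0.42,"gripper": 0.1},{"dx": 0.2,"dy": 0.21,"dz": 0,"turn": -0.42,"gripper": 0.1},{"dx": 0.21,"dy": 0.2,"dz": 0,"turn": -0.42,"gripper": 0.1},{"dx": 0.22,"dy": 0.19,"dz": 0,"turn": -0.42,"gripper": 0.1},{"dx": 0.22,"dy": 0.18,"dz": 0,"turn": -0.42,"gripper": 0.1},{"dx": 0.14,"dy": 0.11,"dz": 0,"turn": -0.25,"gripper": 0.1},{"dx": 0.09,"dy": 0.06,"dz": 0,"turn": -0.17,"gripper": 0.1}]'

```text
t: 5.65
eef_pos: [532.0, -19.5, 78.9]
tool_rot: [0.675, -0.672, -0.213, 0.215]
wrist_force: [-6.0, 3.8, 4.2]
grip_width: 10.7
```

Run:
```python
from m import *
im=shot("scene","s3",(230,200,390,330),4.5); im=shot("top","t3",(260,160,460,300),3.5)
s=robot.sense();print(s['eef_pos'],s['wrist_force'],s['grip_width'])
```

```text
[532.40895174 -19.26949935  78.85998664] [-4.60750112  5.75564535  2.34559489] 11.18160511491428
```

View pics/s3.png

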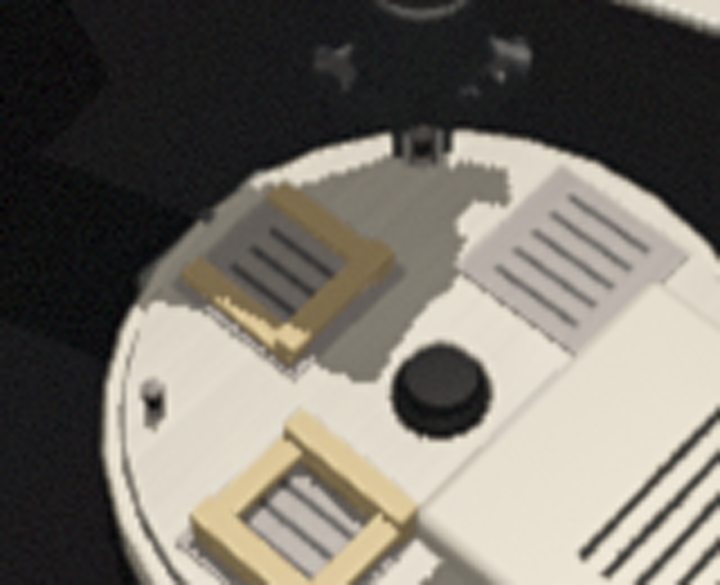

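View pics/t3.png

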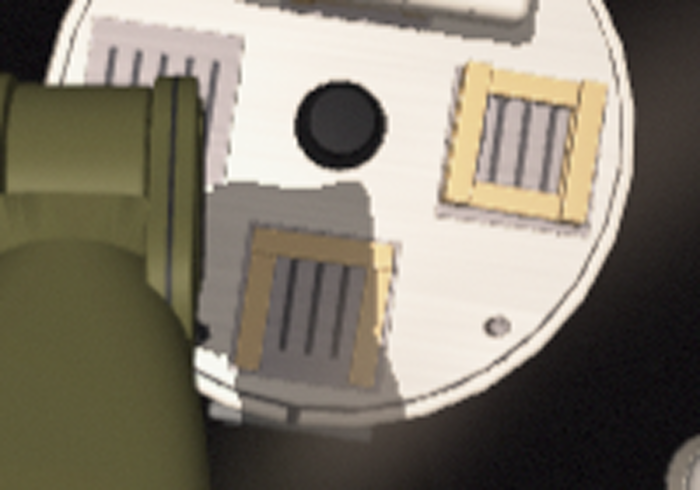

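Call:
move_arm --plan '[{"dx": 0,"dy": 0,"dz": 0,"turn": 0,"gripper": 0.4},{"dx": 0,"dy": 0,"dz": 0,"turn": 0,"gripper": 0.4},{"dx": 0,"dy": 0,"dz": 0,"turn": 0,"gripper": 0.4},{"dx": 0,"dy": 0,"dz": 0.5,"turn": 0,"gripper": 0.4},{"dx": 0,"dy": 0,"dz": 0.9,"turn": 0,"gripper": 0.35},{"dx": 0,"dy": 0.5,"dz": 0.6,"turn": -0.4,"gripper": 0.35},{"dx": 0,"dy": 0.9,"dz": 0,"turn": -0.7,"gripper": 0.35},{"dx": 0,"dy": 1,"dz": 0,"turn": -0.7,"gripper": 0.35},{"dx": 0,"dy": 1,"dz": 0,"turn": -0.7,"gripper": 0.35},{"dx": 0,"dy": 1,"dz": 0,"turn": -0.7,"gripper": 0.35}]'

```text
t: 6.75
eef_pos: [534.6, 89.4, 129.2]
tool_rot: [-0.7, 0.7, 0.098, -0.097]
wrist_force: [-0.1, -0.5, -0.6]
grip_width: 30.1
```

Run:
```python
from m import *
im=shot("top","t4",(260,100,460,300),3)
im=shot("scene","s4",(230,200,390,330),4.5)
s=robot.sense();print(s['eef_pos'],s['wrist_force'],s['grip_width'])
```

```text
[534.68049292  91.00031007 129.10509291] [0.62050509 0.30804901 0.56386332] 29.872894957761762
```

View pics/t4.png

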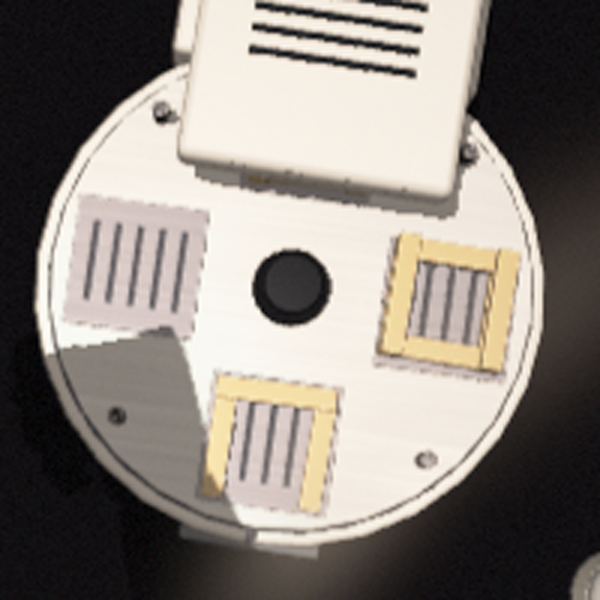

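View pics/s4.png

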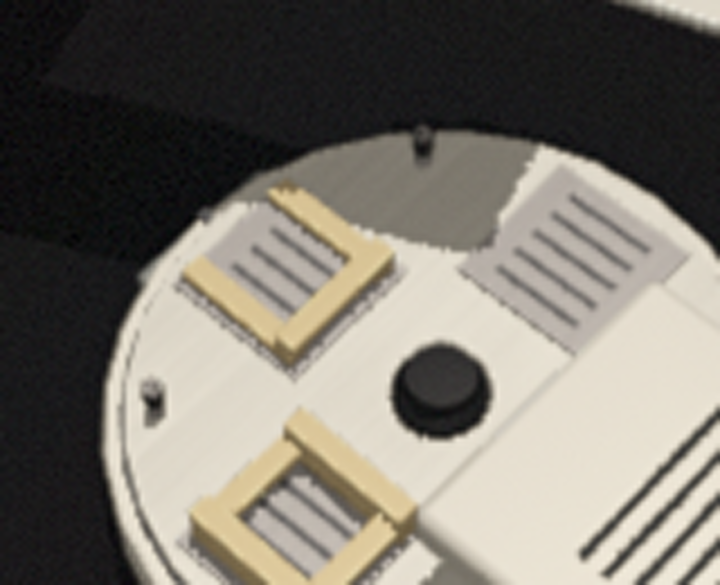

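Run:
```python
from m import *
q=np.array([(162,110),(470,152),(117,414),(427,458)])/3+[260,100]
W=toworld("top",q,97)[:,:2]; print(W, "axis",W.mean(0), (W[0]+W[3])/2,(W[1]+W[2])/2)
c=W.mean(0)
d=W-c; print(np.degrees(np.arctan2(d[:,1],d[:,0])), np.linalg.norm(d,axis=1))
q=np.array([(217,373),(345,388),(325,516)])/3+[260,100]; Q=toworld("top",q,71)[:,:2]; print("pan TL,TR,BR",Q,"c",(Q[0]+Q[2])/2)
q=np.array([(215,373),(341,387),(324,512),(202,495)])/3+[260,100]
# layer bars: mid_inner top z=91: corners
im=cv2.imread("pics/t4_raw.png"); report(bars(im,86,(322,218,380,275)))
# scene: corners of the mid_inner top face (z 91) and low bars (z 81)
S=lambda *p: toworld("scene",np.array(p)/4.5+[230,200],91)[:,:2]
print("mid in scene", S((376,243),(395,256),(298,360),(276,345)))
S1=lambda *p: toworld("scene",np.array(p)/4.5+[230,200],81)[:,:2]
print("low outer ends scene",S1((272,190),(296,184),(186,270),(202,260)))
print("pan front/back scene", toworld("scene",np.array([(295,377),(180,290)])/4.5+[230,200],71)[:,:2])
q=np.array([(415,138),(424,131)]); print(toworld("scene",np.array([(423,131),(153,386)])/4.5+[230,200],97)[:,:2])
```

```text
[[ 758.86983903  -57.77029021]
 [ 720.55601359 -286.87260903]
 [ 531.36047223  -18.79096874]
 [ 492.90295656 -247.34996174]] axis [ 625.92232035 -152.69595743] [ 625.88639779 -152.56012597] [ 625.95824291 -152.83178889]
[  35.52716167  -54.80499651  125.22920881 -144.56508157] [163.35827197 164.19168594 163.9283048  163.2590937 ]
pan TL,TR,BR [[ 562.46596004  -94.35567589]
 [ 548.50781307 -191.25156672]
 [ 451.78908485 -173.1886872 ]] c [ 507.12752245 -133.77218155]
pos [ 508.8 -130.8] size [91.7 91.7] ang 80.1 pix [349.3 247.1]
mid in scene [[ 549.01203395  -98.12058561]
 [ 563.39995807  -99.92190597]
 [ 553.71750862 -188.99262936]
 [ 537.47670254 -187.36479532]]
low outer ends scene [[ 471.45435723  -93.67083384]
 [ 481.39906189  -82.35997779]
 [ 459.88178515 -168.10060126]
 [ 463.95827821 -157.3231102 ]]
pan front/back scene [[ 551.38858881 -190.22727815]
 [ 460.57287488 -176.78675929]]
[[ 532.13612277  -18.09583935]
 [ 495.32405328 -249.31967871]]
```

Call:
move_arm --plan '[{"dx": -0.04,"dy": 0.9,"dz": 0,"turn": -0.23,"gripper": 0.35},{"dx": -0.04,"dy": 0.9,"dz": 0,"turn": -0.23,"gripper": 0.35},{"dx": -0.04,"dy": 0.9,"dz": 0,"turn": -0.23,"gripper": 0.35},{"dx": -0.04,"dy": 0.9,"dz": 0,"turn": -0.23,"gripper": 0.35},{"dx": -0.04,"dy": 0.9,"dz": -0.5,"turn": -0.23,"gripper": 0.35},{"dx": -0.04,"dy": 0.9,"dz": -0.7,"turn": -0.23,"gripper": 0.35},{"dx": -0.04,"dy": 0.9,"dz": -0.8,"turn": -0.23,"gripper": 0.35},{"dx": -0.04,"dy": 0.9,"dz": -0.8,"turn": -0.22,"gripper": 0.35},{"dx": 0,"dy": 0,"dz": -0.4,"turn": 0,"gripper": 0.35},{"dx": 0,"dy": 0,"dz": 0,"turn": 0,"gripper": 0.35}]'

```text
t: 7.85
eef_pos: [524.9, 267.4, 47.2]
tool_rot: [-0.706, 0.707, 0.031, -0.033]
wrist_force: [-0.8, -0.5, -0.1]
grip_width: 29.5
```

Run:
```python
from m import *
im=shot("scene","s5",(310,130,430,220),6.5)
s=robot.sense();q=s['tool_rot'];print(s['eef_pos'],s['wrist_force'],s['grip_width'],np.degrees(2*np.arctan2(q[2],q[1])))
print((topix("scene",[s['eef_pos']])-[310,130])*6.5)
```

```text
[525.60566153 267.37660226  48.28262457] [ 0.27323404 -0.76887577  0.80247122] 29.840195711165435 5.025923429747472
[[398.49787902 278.07789638]]
```

View pics/s5.png

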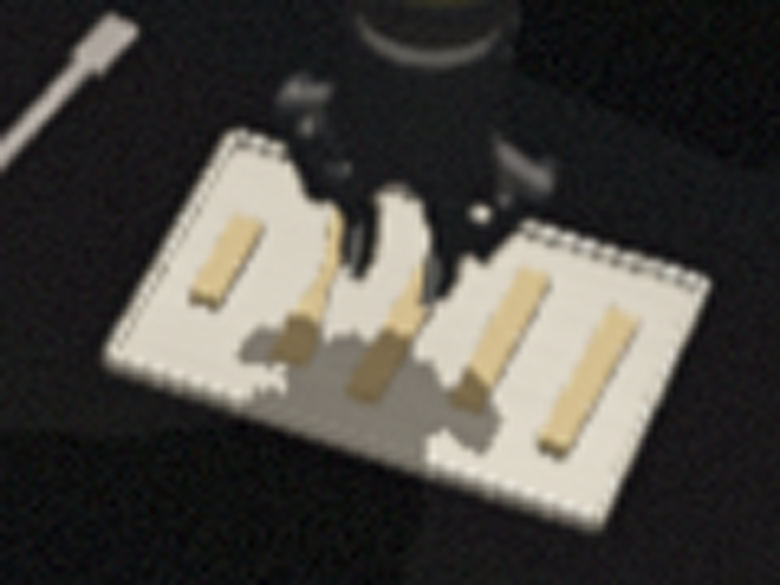

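Call:
move_arm --plan '[{"dx": 0.04,"dy": 0.15,"dz": -0.6,"turn": 0,"gripper": 0.35},{"dx": 0,"dy": 0,"dz": -0.6,"turn": 0,"gripper": 0.35},{"dx": 0,"dy": 0,"dz": -0.44,"turn": 0,"gripper": 0.35},{"dx": 0,"dy": 0,"dz": 0,"turn": 0,"gripper": 0.1},{"dx": 0,"dy": 0,"dz": 0,"turn": 0,"gripper": 0.1},{"dx": 0,"dy": 0,"dz": 0,"turn": 0,"gripper": 0.1},{"dx": 0,"dy": 0,"dz": 0,"turn": 0,"gripper": 0.1}]' --squeeze 25

```text
t: 8.6
eef_pos: [527.5, 272.7, 8.6]
tool_rot: [0.707, -0.706, -0.032, 0.031]
wrist_force: [-0.1, -0.2, -0.2]
grip_width: 14.9
```

Call:
move_arm --plan '[{"dx": 0,"dy": 0,"dz": 0.4,"turn": 0,"gripper": 0.1},{"dx": 0,"dy": 0,"dz": 0.8,"turn": 0,"gripper": 0.1},{"dx": 0,"dy": -0.2,"dz": 1,"turn": 0,"gripper": 0.1},{"dx": -0.1,"dy": -0.6,"dz": 1,"turn": -0.1,"gripper": 0.1},{"dx": -0.13,"dy": -0.9,"dz": 1,"turn": -0.14,"gripper": 0.1},{"dx": -0.13,"dy": -0.94,"dz": 0.8,"turn": -0.14,"gripper": 0.1},{"dx": -0.13,"dy": -0.94,"dz": 0,"turn": -0.14,"gripper": 0.1},{"dx": -0.13,"dy": -0.94,"dz": 0,"turn": -0.14,"gripper": 0.1},{"dx": -0.13,"dy": -0.94,"dz": 0,"turn": -0.14,"gripper": 0.1},{"dx": -0.13,"dy": -0.94,"dz": 0,"turn": -0.14,"gripper": 0.1}]'

```text
t: 9.6
eef_pos: [505.0, 111.7, 134.0]
tool_rot: [0.707, -0.707, 0.003, -0.004]
wrist_force: [0.5, -0.4, 0.1]
grip_width: 14.8
```

Call:
move_arm --plan '[{"dx": -0.13,"dy": -0.94,"dz": 0,"turn": -0.14,"gripper": 0.1},{"dx": -0.13,"dy": -0.94,"dz": 0,"turn": -0.14,"gripper": 0.1},{"dx": -0.13,"dy": -0.94,"dz": 0,"turn": -0.14,"gripper": 0.1},{"dx": -0.13,"dy": -0.94,"dz": 0,"turn": -0.14,"gripper": 0.1},{"dx": -0.13,"dy": -0.94,"dz": 0,"turn": -0.14,"gripper": 0.1},{"dx": -0.13,"dy": -0.94,"dz": 0,"turn": -0.14,"gripper": 0.1},{"dx": -0.13,"dy": -0.94,"dz": 0,"turn": -0.14,"gripper": 0.1},{"dx": -0.13,"dy": -0.94,"dz": 0,"turn": -0.14,"gripper": 0.1},{"dx": -0.13,"dy": -0.94,"dz": 0,"turn": -0.14,"gripper": 0.1},{"dx": 0,"dy": 0,"dz": 0,"turn": 0,"gripper": 0.1}]'

```text
t: 10.6
eef_pos: [475.7, -101.2, 133.9]
tool_rot: [-0.705, 0.706, -0.051, 0.052]
wrist_force: [-0.2, 0.1, 0.8]
grip_width: 15.2
```

Run:
```python
from m import *
im=shot("scene","s6",(230,160,390,290),4.5)
im=shot("top","t6",(260,160,460,300),3.5)
s=robot.sense();q=s['tool_rot'];print(s['eef_pos'],s['wrist_force'],s['grip_width'],np.degrees(2*np.arctan2(q[2],q[1])))
```

```text
[475.85620769 -99.16188543 133.55054166] [ 0.2568735   0.53848929 -0.75256994] 14.97666276191754 351.92363049086606
```

View pics/s6.png

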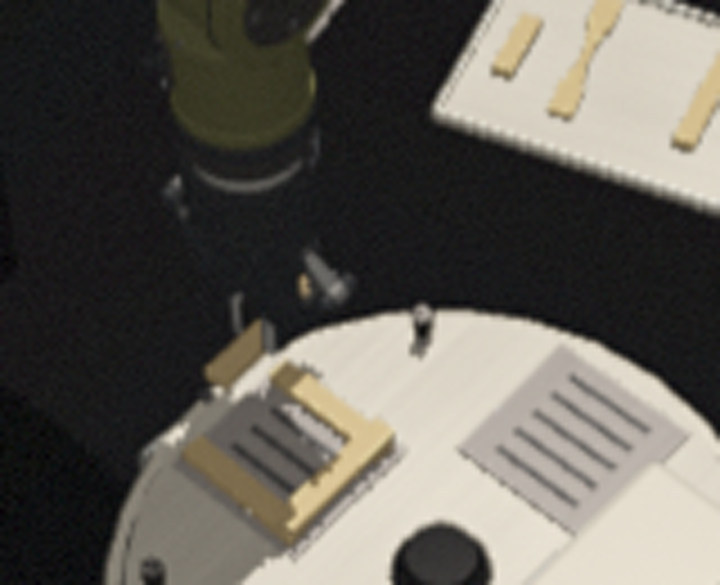

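View pics/t6.png

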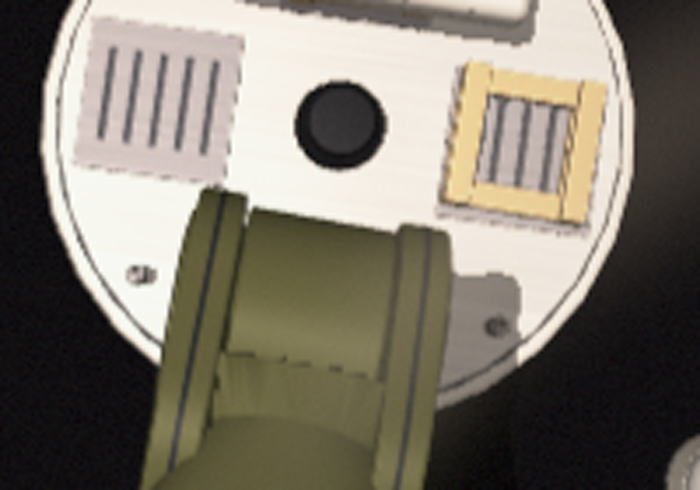

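Call:
move_arm --plan '[{"dx": -0.09,"dy": -0.55,"dz": 0,"turn": -0.13,"gripper": 0.1},{"dx": -0.09,"dy": -0.55,"dz": -0.2,"turn": -0.13,"gripper": 0.1},{"dx": 0,"dy": 0,"dz": -0.5,"turn": 0,"gripper": 0.1},{"dx": 0,"dy": 0,"dz": -0.5,"turn": 0,"gripper": 0.1},{"dx": 0,"dy": 0,"dz": -0.4,"turn": 0,"gripper": 0.1},{"dx": 0,"dy": 0,"dz": 0,"turn": 0,"gripper": 0.1}]'

```text
t: 11.3
eef_pos: [469.7, -126.5, 91.3]
tool_rot: [0.705, -0.704, 0.061, -0.058]
wrist_force: [-1.3, 0.5, 0.4]
grip_width: 15.0
```

Run:
```python
from m import *
im=shot("scene","s7",(250,220,340,300),8)
s=robot.sense();q=s['tool_rot'];print(s['eef_pos'],s['wrist_force'],s['grip_width'],np.degrees(2*np.arctan2(q[2],q[1])))
```

```text
[ 470.34852818 -126.51038302   92.0507585 ] [-0.62907204 -0.39945692 -0.29173238] 14.633633768813496 350.2313092527403
```

View pics/s7.png

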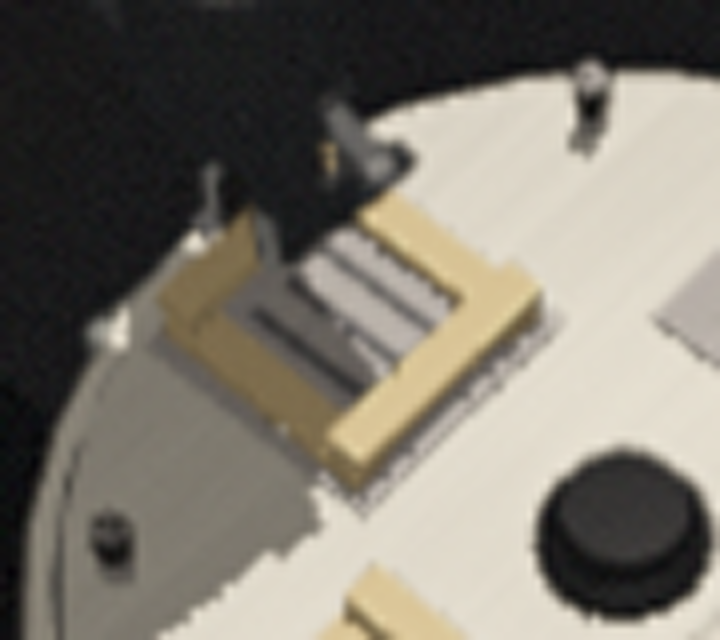

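Call:
move_arm --plan '[{"dx": 0.04,"dy": 0,"dz": -0.12,"turn": 0,"gripper": 0.1},{"dx": 0,"dy": 0,"dz": -0.12,"turn": 0,"gripper": 0.1},{"dx": 0,"dy": 0,"dz": 0,"turn": 0,"gripper": 0.1}]'

```text
t: 11.65
eef_pos: [472.2, -126.5, 86.7]
tool_rot: [-0.705, 0.705, -0.059, 0.059]
wrist_force: [-0.3, -1.0, -0.2]
grip_width: 15.1
```

Call:
move_arm --plan '[{"dx": 0,"dy": 0,"dz": -0.06,"turn": 0,"gripper": 0.1},{"dx": 0,"dy": 0,"dz": 0,"turn": 0,"gripper": 0.1}]'

```text
t: 11.85
eef_pos: [472.2, -126.5, 85.3]
tool_rot: [-0.705, 0.705, -0.059, 0.059]
wrist_force: [0.2, -0.3, 0.3]
grip_width: 14.9
```

Call:
move_arm --plan '[{"dx": 0,"dy": 0,"dz": -0.03,"turn": 0,"gripper": 0.1},{"dx": 0,"dy": 0,"dz": 0,"turn": 0,"gripper": 0.22},{"dx": 0,"dy": 0,"dz": 0,"turn": 0,"gripper": 0.3},{"dx": 0,"dy": 0,"dz": 0,"turn": 0,"gripper": 0.35},{"dx": 0,"dy": 0,"dz": 0,"turn": 0,"gripper": 0.35},{"dx": 0,"dy": 0,"dz": 0.3,"turn": 0,"gripper": 0.35},{"dx": 0,"dy": 0,"dz": 0.8,"turn": 0,"gripper": 0.35},{"dx": 0,"dy": 0,"dz": 0.9,"turn": 0,"gripper": 0.35}]'

```text
t: 12.65
eef_pos: [471.5, -126.4, 135.0]
tool_rot: [0.705, -0.705, 0.06, -0.059]
wrist_force: [-0.2, -0.5, -0.3]
grip_width: 29.8
```

Call:
move_arm --plan '[{"dx": 0.24,"dy": 1,"dz": 0,"turn": 0.12,"gripper": 0.35},{"dx": 0.24,"dy": 1,"dz": 0,"turn": 0.12,"gripper": 0.35},{"dx": 0.24,"dy": 1,"dz": 0,"turn": 0.12,"gripper": 0.35},{"dx": 0.24,"dy": 1,"dz": 0,"turn": 0.12,"gripper": 0.35},{"dx": 0.24,"dy": 1,"dz": 0,"turn": 0.12,"gripper": 0.35},{"dx": 0.24,"dy": 1,"dz": 0,"turn": 0.12,"gripper": 0.35},{"dx": 0.24,"dy": 1,"dz": 0,"turn": 0.12,"gripper": 0.35},{"dx": 0.24,"dy": 1,"dz": 0,"turn": 0.12,"gripper": 0.35}]'

```text
t: 13.45
eef_pos: [520.5, 74.6, 135.2]
tool_rot: [0.707, -0.707, 0.024, -0.024]
wrist_force: [0.0, 0.3, 0.1]
grip_width: 29.9
```

Run:
```python
from m import *
im=shot("scene","s8",(250,220,340,300),8)
im=shot("top","t8",(260,160,460,300),3.5)
report(bars(im)); report(bars(im,91,(322,218,380,275)))
s=robot.sense();q=s['tool_rot'];print(s['eef_pos'],s['wrist_force'],s['grip_width'],np.degrees(2*np.arctan2(q[2],q[1])))
```

```text
pos [490.4 329.1] size [21.7 58. ] ang 179.5 pix [156.5 261. ]
pos [502.6 308.9] size [12.7 44.2] ang 10.8 pix [164.8 255.7]
pos [573.2 240.2] size [ 73.1 103.7] ang 97.3 pix [193.  225.7]
pos [ 508.5 -130.7] size [91.1 91.2] ang 170.2 pix [349.4 247.1]
[521.38939463  76.04843888 135.19647223] [ 0.06321283  0.12021103 -0.01409848] 29.868803205904197 356.423882417646
```

View pics/s8.png

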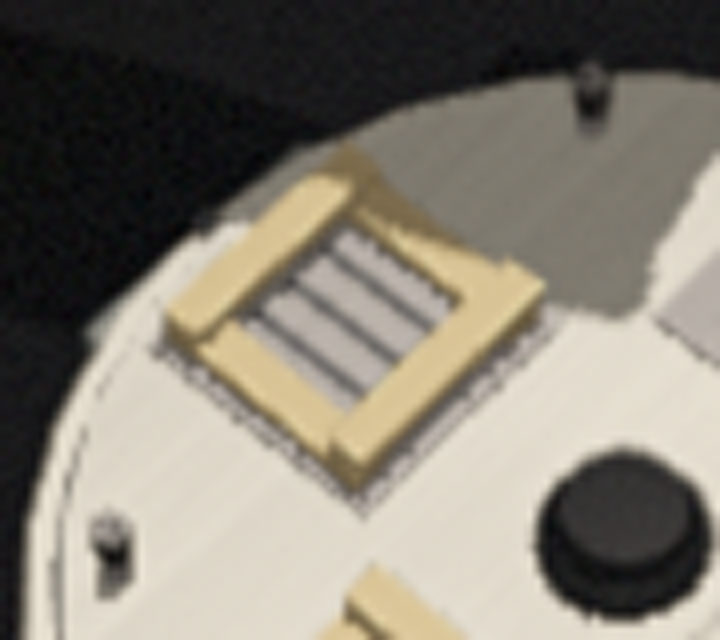

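View pics/t8.png

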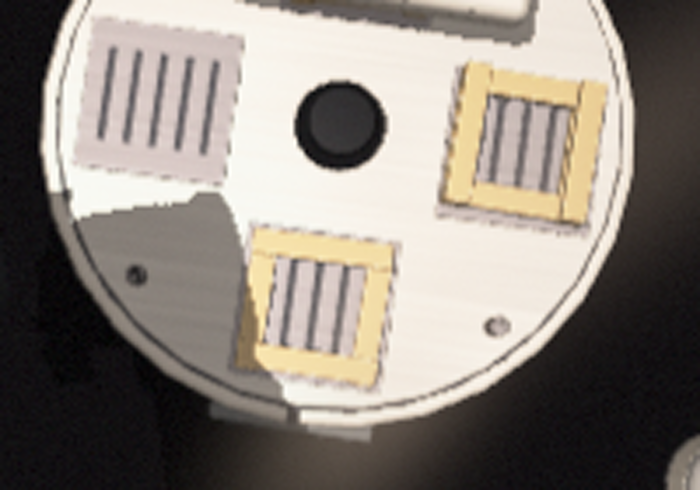

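Run:
```python
from m import *
print(np.degrees(robot.sense()['joint_positions']))
```

```text
[ 8.26594975e+00  1.84289448e+01 -1.79069580e+01  5.35490148e+01
  5.35107309e-02  1.01943706e+02]
```

Call:
move_arm --plan '[{"dx": 0.22,"dy": 0.96,"dz": 0,"turn": 0.18,"gripper": 0.35},{"dx": 0.22,"dy": 0.96,"dz": 0,"turn": 0.18,"gripper": 0.35},{"dx": 0.22,"dy": 0.96,"dz": 0,"turn": 0.18,"gripper": 0.35},{"dx": 0.22,"dy": 0.96,"dz": 0,"turn": 0.18,"gripper": 0.35},{"dx": 0.22,"dy": 0.96,"dz": -0.5,"turn": 0.18,"gripper": 0.35},{"dx": 0.22,"dy": 0.96,"dz": -0.7,"turn": 0.18,"gripper": 0.35},{"dx": 0.22,"dy": 0.96,"dz": -0.8,"turn": 0.18,"gripper": 0.35},{"dx": 0.22,"dy": 0.96,"dz": -0.8,"turn": 0.18,"gripper": 0.35},{"dx": 0.2,"dy": 0.98,"dz": -0.7,"turn": 0.14,"gripper": 0.35},{"dx": 0,"dy": 0,"dz": 0,"turn": 0,"gripper": 0.35}]'

```text
t: 14.55
eef_pos: [568.4, 291.3, 44.6]
tool_rot: [-0.706, 0.706, 0.034, -0.036]
wrist_force: [-0.9, 0.2, -0.3]
grip_width: 29.7
```

Run:
```python
from m import *
im=shot("scene","s9",(310,130,430,220),6.5)
s=robot.sense();q=s['tool_rot'];print(s['eef_pos'],s['wrist_force'],s['grip_width'],np.degrees(2*np.arctan2(q[2],q[1])))
```

```text
[568.44563696 289.93836297  45.7671202 ] [ 0.35731628 -0.30760001  0.8022386 ] 30.28309530212215 5.522358639992874
```

View pics/s9.png

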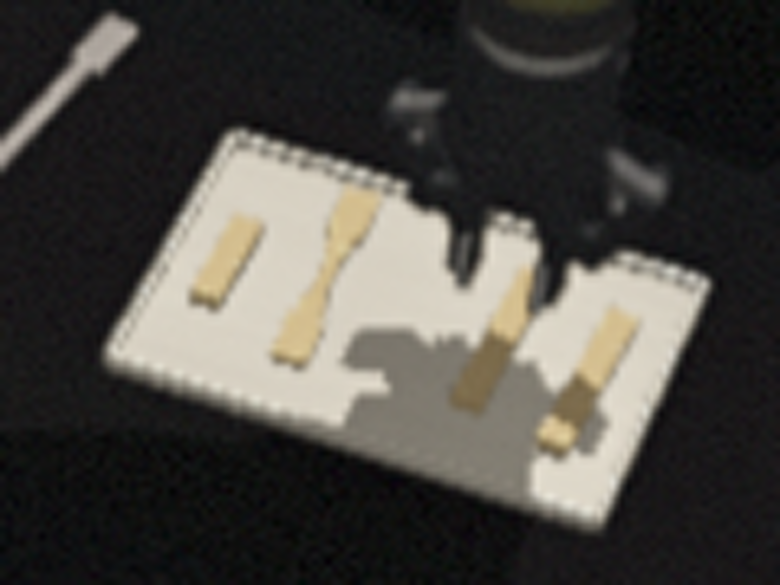

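Call:
move_arm --plan '[{"dx": 0.06,"dy": 0.08,"dz": -0.6,"turn": 0,"gripper": 0.35},{"dx": 0,"dy": 0,"dz": -0.6,"turn": 0,"gripper": 0.35},{"dx": 0,"dy": 0,"dz": -0.3,"turn": 0,"gripper": 0.35},{"dx": 0,"dy": 0,"dz": 0,"turn": 0,"gripper": 0.1},{"dx": 0,"dy": 0,"dz": 0,"turn": 0,"gripper": 0.1},{"dx": 0,"dy": 0,"dz": 0,"turn": 0,"gripper": 0.1},{"dx": 0,"dy": 0,"dz": 0,"turn": 0,"gripper": 0.1}]' --squeeze 25

```text
t: 15.3
eef_pos: [571.2, 292.1, 10.4]
tool_rot: [0.706, -0.706, -0.035, 0.034]
wrist_force: [0.4, 0.7, 0.3]
grip_width: 14.6
```

Call:
move_arm --plan '[{"dx": 0,"dy": 0,"dz": 0,"turn": 0,"gripper": 0.25},{"dx": 0,"dy": 0,"dz": 0,"turn": 0,"gripper": 0.25},{"dx": 0,"dy": 0,"dz": -0.12,"turn": 0,"gripper": 0.25},{"dx": 0,"dy": 0,"dz": 0,"turn": 0,"gripper": 0.1},{"dx": 0,"dy": 0,"dz": 0,"turn": 0,"gripper": 0.1},{"dx": 0,"dy": 0,"dz": 0,"turn": 0,"gripper": 0.1}]'

```text
t: 15.9
eef_pos: [570.4, 291.9, 6.4]
tool_rot: [-0.706, 0.706, 0.034, -0.035]
wrist_force: [0.2, -0.3, -0.1]
grip_width: 15.1
```

Call:
move_arm --plan '[{"dx": 0,"dy": 0,"dz": 0.4,"turn": 0,"gripper": 0.1},{"dx": 0,"dy": 0,"dz": 0.9,"turn": 0,"gripper": 0.1},{"dx": 0,"dy": 0,"dz": 1,"turn": 0,"gripper": 0.1},{"dx": -0.13,"dy": -0.5,"dz": 1,"turn": 0.3,"gripper": 0.1},{"dx": -0.13,"dy": -0.9,"dz": 1,"turn": 0.62,"gripper": 0.1},{"dx": -0.14,"dy": -0.95,"dz": 0.9,"turn": 0.64,"gripper": 0.1},{"dx": -0.14,"dy": -0.95,"dz": 0,"turn": 0.64,"gripper": 0.1},{"dx": -0.14,"dy": -0.95,"dz": 0,"turn": 0.64,"gripper": 0.1},{"dx": -0.14,"dy": -0.95,"dz": 0,"turn": 0.64,"gripper": 0.1},{"dx": -0.14,"dy": -0.95,"dz": 0,"turn": 0.64,"gripper": 0.1}]'

```text
t: 16.9
eef_pos: [546.5, 137.3, 137.5]
tool_rot: [-0.682, 0.682, 0.186, -0.186]
wrist_force: [0.5, -0.0, -0.8]
grip_width: 15.0
```

Call:
move_arm --plan '[{"dx": -0.14,"dy": -0.95,"dz": 0,"turn": 0.64,"gripper": 0.1},{"dx": -0.14,"dy": -0.95,"dz": 0,"turn": 0.64,"gripper": 0.1},{"dx": -0.14,"dy": -0.95,"dz": 0,"turn": 0.64,"gripper": 0.1},{"dx": -0.14,"dy": -0.95,"dz": 0,"turn": 0.64,"gripper": 0.1},{"dx": -0.14,"dy": -0.95,"dz": 0,"turn": 0.64,"gripper": 0.1},{"dx": -0.14,"dy": -0.95,"dz": 0,"turn": 0.64,"gripper": 0.1},{"dx": -0.14,"dy": -0.95,"dz": 0,"turn": 0.64,"gripper": 0.1},{"dx": -0.14,"dy": -0.95,"dz": 0,"turn": 0.64,"gripper": 0.1},{"dx": -0.14,"dy": -0.95,"dz": 0,"turn": 0.64,"gripper": 0.1},{"dx": 0,"dy": -0.9,"dz": 0,"turn": 0.64,"gripper": 0.1}]'

```text
t: 17.9
eef_pos: [514.6, -99.0, 137.4]
tool_rot: [-0.583, 0.583, 0.4, -0.4]
wrist_force: [-0.7, 0.0, -0.2]
grip_width: 15.0
```

Call:
move_arm --plan '[{"dx": 0,"dy": -0.9,"dz": 0,"turn": 0.64,"gripper": 0.1},{"dx": 0,"dy": -0.8,"dz": 0,"turn": 0.6,"gripper": 0.1},{"dx": 0,"dy": 0,"dz": 0,"turn": 0,"gripper": 0.1}]'

```text
t: 18.2
eef_pos: [515.5, -142.7, 137.4]
tool_rot: [-0.557, 0.558, 0.435, -0.435]
wrist_force: [0.1, -0.2, -0.2]
grip_width: 15.0
```

Run:
```python
from m import *
im=shot("scene","s10",(230,180,350,280),6.5)
s=robot.sense();q=s['tool_rot'];print(s['eef_pos'],s['wrist_force'],s['grip_width'],np.degrees(2*np.arctan2(q[2],q[1])))
```

```text
[ 515.28106058 -141.40812457  137.20172856] [-0.12344636 -0.31259275  0.24766141] 14.933776678285653 76.00895549069787
```

View pics/s10.png

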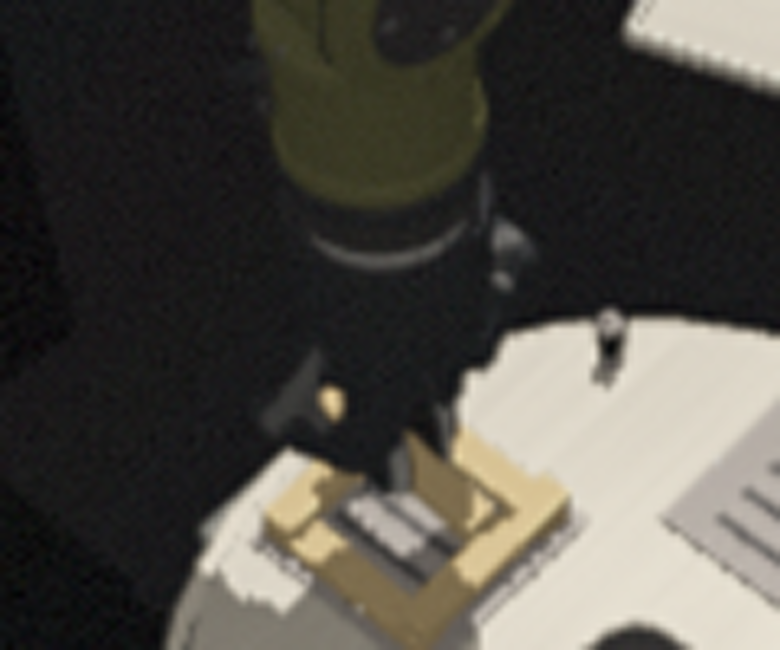

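Call:
move_arm --plan '[{"dx": -0.27,"dy": -0.55,"dz": 0,"turn": 0.36,"gripper": 0.1},{"dx": -0.26,"dy": -0.56,"dz": 0,"turn": 0.36,"gripper": 0.1},{"dx": 0,"dy": 0,"dz": -0.4,"turn": 0,"gripper": 0.1},{"dx": 0,"dy": 0,"dz": -0.5,"turn": 0,"gripper": 0.1},{"dx": 0,"dy": 0,"dz": -0.5,"turn": 0,"gripper": 0.1},{"dx": 0,"dy": 0,"dz": 0,"turn": 0,"gripper": 0.1}]'

```text
t: 18.85
eef_pos: [500.5, -166.6, 99.7]
tool_rot: [0.541, -0.538, -0.456, 0.457]
wrist_force: [-0.8, 0.3, -0.5]
grip_width: 15.0
```

Run:
```python
from m import *
im=shot("scene","s11",(250,220,340,300),8)
s=robot.sense();q=s['tool_rot'];print(s['eef_pos'],s['wrist_force'],s['grip_width'],np.degrees(2*np.arctan2(q[2],q[1])))
```

```text
[ 501.10589075 -166.92111833  100.63848133] [-0.31210213 -0.48557164 -0.57518203] 15.199952821151504 -279.4568771818855
```

View pics/s11.png

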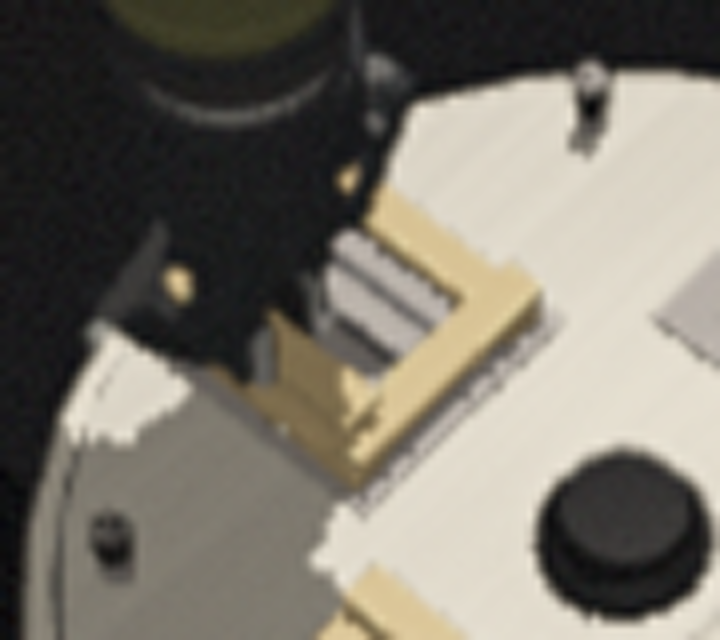

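Call:
move_arm --plan '[{"dx": 0.04,"dy": -0.08,"dz": -0.1,"turn": 0,"gripper": 0.1},{"dx": 0,"dy": 0,"dz": -0.1,"turn": 0,"gripper": 0.1},{"dx": 0,"dy": 0,"dz": 0,"turn": 0,"gripper": 0.1}]'

```text
t: 19.2
eef_pos: [503.1, -170.2, 96.6]
tool_rot: [-0.54, 0.54, 0.457, -0.457]
wrist_force: [-0.5, -0.3, -0.3]
grip_width: 14.9
```

Run:
```python
from m import *
s=robot.sense();q=s['tool_rot'];print(s['eef_pos'],s['wrist_force'],s['moment'])
```

```text
[ 503.12631454 -170.22047322   96.63969015] [-0.5056716  -0.26312248 -0.31833405] [ 0.02904043 -0.00314553 -0.01002333]
```

Call:
move_arm --plan '[{"dx": 0,"dy": 0,"dz": -0.06,"turn": 0,"gripper": 0.1},{"dx": 0,"dy": 0,"dz": 0,"turn": 0,"gripper": 0.1}]'

```text
t: 19.4
eef_pos: [502.9, -170.3, 95.0]
tool_rot: [-0.54, 0.54, 0.457, -0.457]
wrist_force: [-0.1, 0.2, 0.3]
grip_width: 15.3
```

Call:
move_arm --plan '[{"dx": 0,"dy": 0,"dz": -0.04,"turn": 0,"gripper": 0.1},{"dx": 0,"dy": 0,"dz": 0,"turn": 0,"gripper": 0.1}]'

```text
t: 19.6
eef_pos: [502.9, -170.3, 94.0]
tool_rot: [0.54, -0.54, -0.457, 0.457]
wrist_force: [1.0, -0.7, -0.3]
grip_width: 15.2
```

Call:
move_arm --plan '[{"dx": 0,"dy": 0,"dz": 0,"turn": 0,"gripper": 0.22},{"dx": 0,"dy": 0,"dz": 0,"turn": 0,"gripper": 0.3},{"dx": 0,"dy": 0,"dz": 0,"turn": 0,"gripper": 0.35},{"dx": 0,"dy": 0,"dz": 0,"turn": 0,"gripper": 0.35},{"dx": 0,"dy": 0,"dz": 0.3,"turn": 0,"gripper": 0.35},{"dx": 0,"dy": 0,"dz": 0.8,"turn": 0,"gripper": 0.35},{"dx": 0,"dy": 0,"dz": 0.9,"turn": 0,"gripper": 0.35},{"dx": 0.24,"dy": 0.9,"dz": 0,"turn": -0.6,"gripper": 0.35},{"dx": 0.24,"dy": 1,"dz": 0,"turn": -0.65,"gripper": 0.35},{"dx": 0.24,"dy": 1,"dz": 0,"turn": -0.65,"gripper": 0.35}]'

```text
t: 20.6
eef_pos: [521.4, -97.3, 145.0]
tool_rot: [-0.583, 0.584, 0.4, -0.399]
wrist_force: [-1.0, 0.3, 0.2]
grip_width: 29.7
```

Call:
move_arm --plan '[{"dx": 0.24,"dy": 1,"dz": 0,"turn": -0.65,"gripper": 0.35},{"dx": 0.24,"dy": 1,"dz": 0,"turn": -0.65,"gripper": 0.35},{"dx": 0.24,"dy": 1,"dz": 0,"turn": -0.65,"gripper": 0.35},{"dx": 0.24,"dy": 1,"dz": 0,"turn": -0.65,"gripper": 0.35},{"dx": 0.24,"dy": 1,"dz": 0,"turn": -0.65,"gripper": 0.35},{"dx": 0.24,"dy": 1,"dz": 0,"turn": -0.65,"gripper": 0.35},{"dx": 0.24,"dy": 1,"dz": 0,"turn": -0.65,"gripper": 0.35},{"dx": 0.24,"dy": 1,"dz": 0,"turn": -0.65,"gripper": 0.35}]'

```text
t: 21.4
eef_pos: [569.2, 103.3, 144.7]
tool_rot: [-0.669, 0.669, 0.229, -0.228]
wrist_force: [0.2, -1.2, -0.3]
grip_width: 29.7
```

Run:
```python
from m import *
im=shot("scene","s12",(250,220,340,300),8)
im=shot("top","t12",(310,200,390,280),7)
report(bars(im,91,(322,218,380,275)))
s=robot.sense();q=s['tool_rot'];print(s['eef_pos'],s['wrist_force'],s['grip_width'],np.degrees(2*np.arctan2(q[2],q[1])))
```

```text
pos [ 507.8 -132.1] size [91.9 94.6] ang 80.4 pix [350.  247.4]
[570.01580352 105.09815405 144.63969671] [-0.0097483  -0.25642051 -0.24410433] 29.41242163916648 -321.8348220745934
```

View pics/s12.png

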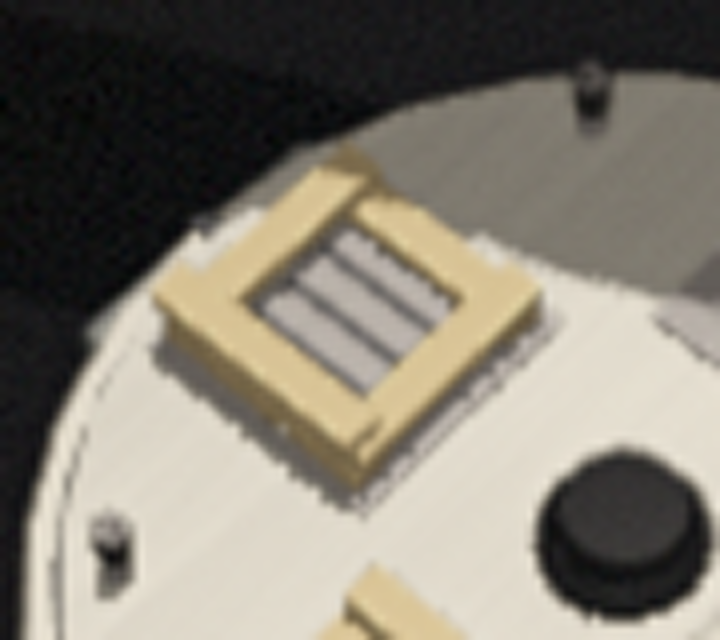

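View pics/t12.png

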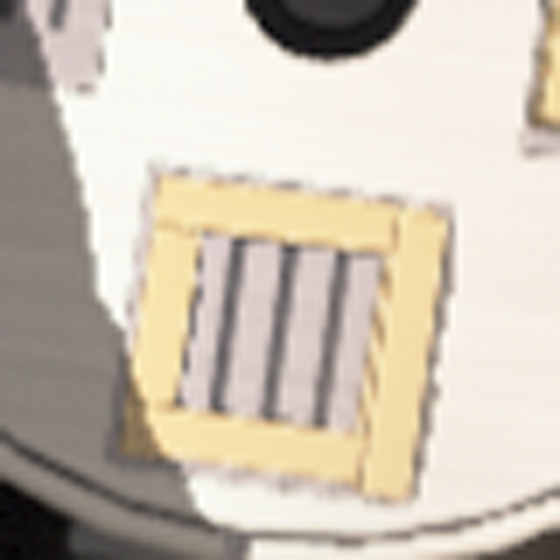

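Run:
```python
from m import *
q=np.array([(400,205),(450,211),(413,502),(360,494)])/7+[310,200]
W=toworld("top",q,101)[:,:2]; c=W.mean(0)+[.7,-.7]
ux=np.array([.986,-.168]);uy=np.array([.168,.986]); p=np.array([508.2,-132.9])
print(W,c,(c-p)@ux,(c-p)@uy)
```

```text
[[ 546.58478586 -170.59975189]
 [ 544.27102818 -186.35119236]
 [ 452.55126861 -171.90596489]
 [ 455.48089124 -155.2865661 ]] [ 500.42199347 -171.73586881] -1.1446884767602061 -39.598871743241034
```

Call:
move_arm --plan '[{"dx": 0.22,"dy": 0.83,"dz": 0,"turn": -0.62,"gripper": 0.35},{"dx": 0.22,"dy": 0.83,"dz": 0,"turn": -0.62,"gripper": 0.35},{"dx": 0.22,"dy": 0.83,"dz": -0.3,"turn": -0.62,"gripper": 0.35},{"dx": 0.22,"dy": 0.83,"dz": -0.6,"turn": -0.62,"gripper": 0.35},{"dx": 0.21,"dy": 0.83,"dz": -0.6,"turn": -0.62,"gripper": 0.35},{"dx": 0.21,"dy": 0.83,"dz": -0.6,"turn": -0.62,"gripper": 0.35},{"dx": 0.21,"dy": 0.83,"dz": -0.6,"turn": -0.62,"gripper": 0.35},{"dx": 0.21,"dy": 0.83,"dz": -0.7,"turn": -0.62,"gripper": 0.35},{"dx": 0.21,"dy": 0.83,"dz": -0.6,"turn": -0.62,"gripper": 0.35},{"dx": 0,"dy": 0,"dz": 0,"turn": 0,"gripper": 0.35}]'

```text
t: 22.5
eef_pos: [616.3, 290.2, 41.8]
tool_rot: [-0.706, 0.707, 0.027, -0.029]
wrist_force: [-1.3, -0.5, 0.2]
grip_width: 30.1
```

Run:
```python
from m import *
im=shot("scene","s13",(310,130,430,220),6.5)
s=robot.sense();q=s['tool_rot'];print(s['eef_pos'],s['wrist_force'],s['grip_width'],np.degrees(2*np.arctan2(q[2],q[1])))
```

```text
[616.49024356 288.90551466  42.97365037] [ 0.3469986   0.07977719 -0.15052714] 30.072866227401587 4.411576964951558
```

View pics/s13.png

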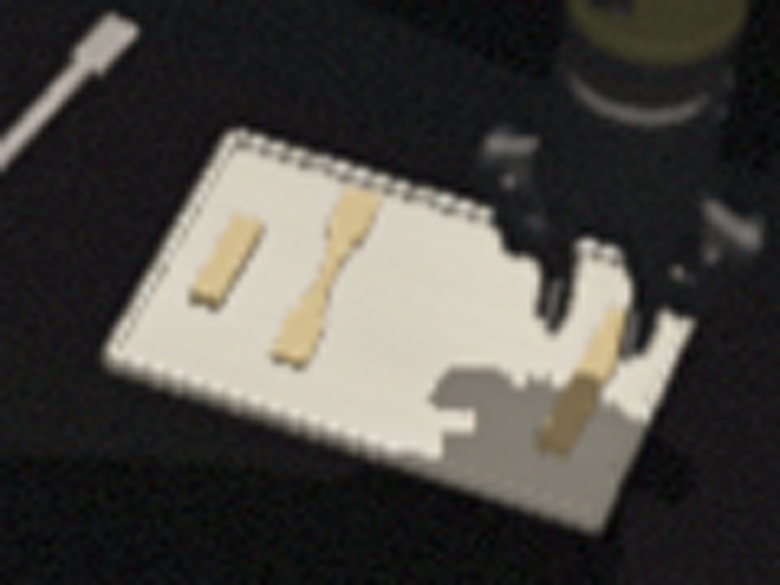

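Run:
```python
from m import *
q=np.array([(52,95),(345,45)])/4.5+[125,180]
W=toworld("top",q,10)[:,:2]; print(W); t=(288-W[0,1])/(W[1,1]-W[0,1]); print(W[0]+t*(W[1]-W[0]))
```

```text
[[637.05217937 377.72881786]
 [660.03634437 219.08733384]]
[650.05219615 288.        ]
```

Call:
move_arm --plan '[{"dx": 0.02,"dy": 0.04,"dz": -0.4,"turn": 0,"gripper": 0.28},{"dx": 0,"dy": 0,"dz": -0.4,"turn": 0,"gripper": 0.28},{"dx": 0,"dy": 0,"dz": -0.2,"turn": 0,"gripper": 0.28},{"dx": 0,"dy": 0,"dz": 0,"turn": 0,"gripper": 0.28}]'

```text
t: 22.95
eef_pos: [616.8, 288.8, 18.0]
tool_rot: [-0.706, 0.707, 0.026, -0.028]
wrist_force: [-0.8, -0.6, 0.1]
grip_width: 24.0
```

Run:
```python
from m import *
im=shot("scene","s14",(370,150,430,200),12)
s=robot.sense();q=s['tool_rot'];print(s['eef_pos'],s['wrist_force'],s['grip_width'],np.degrees(2*np.arctan2(q[2],q[1])))
```

```text
[617.19008582 289.15347643  18.61846354] [ 0.14714037 -0.03901505  0.55311419] 23.799789247701742 4.295932021393083
```

View pics/s14.png

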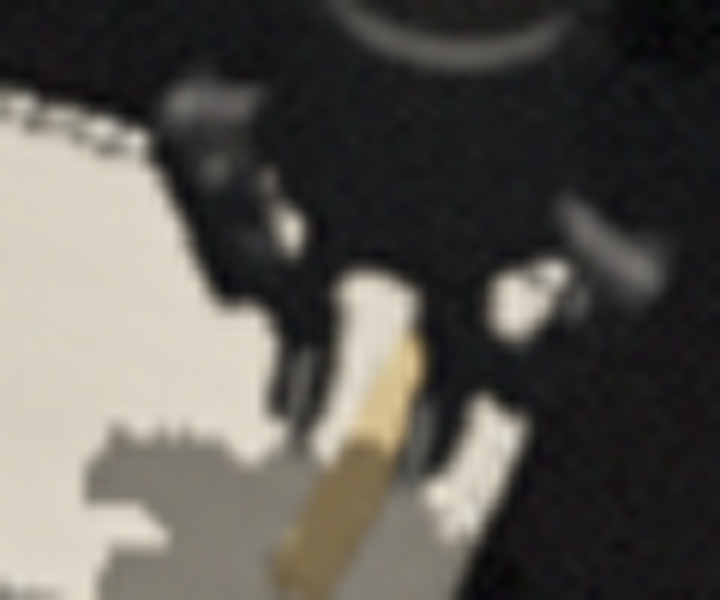

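Call:
move_arm --plan '[{"dx": 0,"dy": 0,"dz": -0.22,"turn": 0,"gripper": 0.28},{"dx": 0,"dy": 0,"dz": -0.22,"turn": 0,"gripper": 0.28},{"dx": 0,"dy": 0,"dz": 0,"turn": 0,"gripper": 0.28},{"dx": 0,"dy": 0,"dz": 0,"turn": 0,"gripper": 0.1},{"dx": 0,"dy": 0,"dz": 0,"turn": 0,"gripper": 0.1},{"dx": 0,"dy": 0,"dz": 0,"turn": 0,"gripper": 0.1},{"dx": 0,"dy": 0,"dz": 0,"turn": 0,"gripper": 0.1}]' --squeeze 25

```text
t: 23.7
eef_pos: [617.8, 290.0, 8.2]
tool_rot: [0.707, -0.707, -0.027, 0.027]
wrist_force: [-0.2, 0.1, 0.2]
grip_width: 14.9
```

Call:
move_arm --plan '[{"dx": 0,"dy": 0,"dz": 0.4,"turn": 0,"gripper": 0.1},{"dx": 0,"dy": 0,"dz": 0.9,"turn": 0,"gripper": 0.1},{"dx": 0,"dy": 0,"dz": 1,"turn": 0,"gripper": 0.1},{"dx": -0.23,"dy": -0.5,"dz": 1,"turn": 0.4,"gripper": 0.1},{"dx": -0.23,"dy": -0.88,"dz": 1,"turn": 0.72,"gripper": 0.1},{"dx": -0.23,"dy": -0.88,"dz": 1,"turn": 0.72,"gripper": 0.1},{"dx": -0.23,"dy": -0.88,"dz": 0,"turn": 0.72,"gripper": 0.1},{"dx": -0.23,"dy": -0.88,"dz": 0,"turn": 0.72,"gripper": 0.1},{"dx": -0.23,"dy": -0.88,"dz": 0,"turn": 0.72,"gripper": 0.1},{"dx": -0.23,"dy": -0.88,"dz": 0,"turn": 0.72,"gripper": 0.1}]'

```text
t: 24.7
eef_pos: [577.3, 144.7, 141.7]
tool_rot: [-0.678, 0.678, 0.201, -0.2]
wrist_force: [0.0, -0.4, -0.7]
grip_width: 14.9
```

Call:
move_arm --plan '[{"dx": -0.23,"dy": -0.88,"dz": 0,"turn": 0.72,"gripper": 0.1},{"dx": -0.23,"dy": -0.88,"dz": 0,"turn": 0.72,"gripper": 0.1},{"dx": -0.23,"dy": -0.88,"dz": 0,"turn": 0.72,"gripper": 0.1},{"dx": -0.23,"dy": -0.88,"dz": 0,"turn": 0.72,"gripper": 0.1},{"dx": -0.23,"dy": -0.88,"dz": 0,"turn": 0.72,"gripper": 0.1},{"dx": -0.23,"dy": -0.88,"dz": 0,"turn": 0.72,"gripper": 0.1},{"dx": -0.23,"dy": -0.88,"dz": 0,"turn": 0.72,"gripper": 0.1},{"dx": -0.23,"dy": -0.88,"dz": 0,"turn": 0.72,"gripper": 0.1},{"dx": 0,"dy": 0,"dz": 0,"turn": 0,"gripper": 0.1},{"dx": 0,"dy": 0,"dz": 0,"turn": 0,"gripper": 0.1}]'

```text
t: 25.7
eef_pos: [531.7, -30.6, 141.3]
tool_rot: [-0.589, 0.589, 0.392, -0.391]
wrist_force: [0.0, 0.1, -0.2]
grip_width: 14.9
```

Run:
```python
from m import *
im=shot("scene","s15",(240,190,350,280),7)
s=robot.sense();q=s['tool_rot'];print(s['eef_pos'],s['wrist_force'],s['grip_width'],np.degrees(2*np.arctan2(q[2],q[1]))%180)
```

```text
[531.84225366 -30.15243427 141.17905402] [-0.63565144 -0.72005463  0.13102079] 15.316795919013883 67.27280431795826
```

View pics/s15.png

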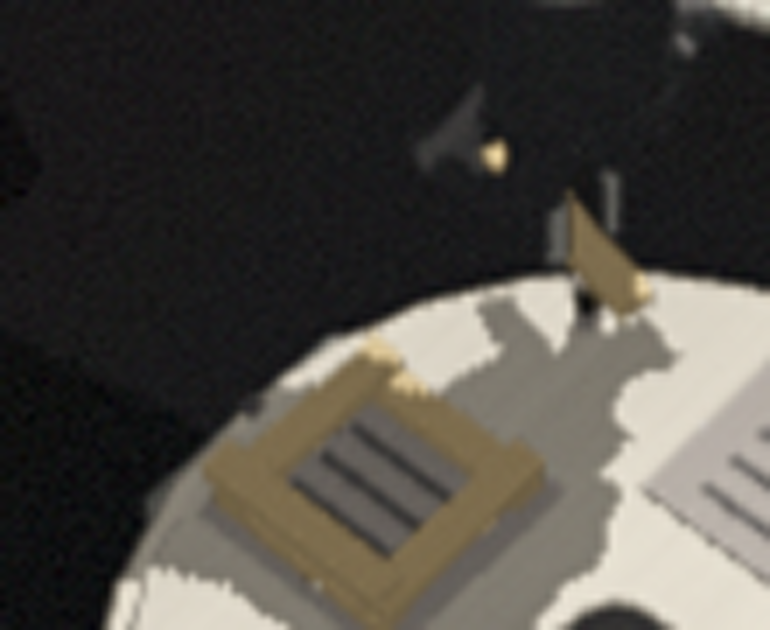

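Call:
move_arm --plan '[{"dx": -0.23,"dy": -0.88,"dz": 0,"turn": 0.73,"gripper": 0.1},{"dx": -0.23,"dy": -0.88,"dz": 0,"turn": 0.73,"gripper": 0.1},{"dx": -0.22,"dy": -0.88,"dz": 0,"turn": 0.73,"gripper": 0.1},{"dx": 0,"dy": 0,"dz": -0.5,"turn": 0,"gripper": 0.1},{"dx": 0,"dy": 0,"dz": -0.5,"turn": 0,"gripper": 0.1},{"dx": 0,"dy": 0,"dz": -0.5,"turn": 0,"gripper": 0.1},{"dx": 0,"dy": 0,"dz": 0,"turn": 0,"gripper": 0.1},{"dx": 0,"dy": 0,"dz": 0,"turn": 0,"gripper": 0.1}]'

```text
t: 26.55
eef_pos: [514.7, -95.8, 103.2]
tool_rot: [0.54, -0.54, -0.457, 0.457]
wrist_force: [0.4, 0.5, 0.2]
grip_width: 15.2
```

Run:
```python
from m import *
im=shot("scene","s16",(250,220,340,300),8)
s=robot.sense();q=s['tool_rot'];print(s['eef_pos'],s['wrist_force'],s['grip_width'],np.degrees(2*np.arctan2(q[2],q[1]))%180)
```

```text
[515.05711765 -95.95489938 103.5987658 ] [ 0.39176321 -0.02213488 -0.63391708] 15.178397183563359 80.46719859875527
```

View pics/s16.png

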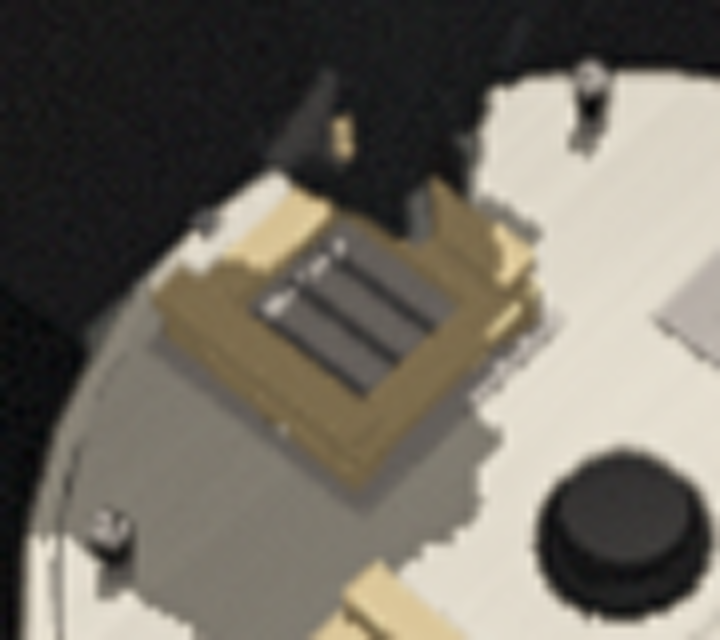

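Position is good; lowering by 7 mm.

Call:
move_arm --plan '[{"dx": 0,"dy": 0,"dz": -0.14,"turn": 0,"gripper": 0.1},{"dx": 0,"dy": 0,"dz": -0.12,"turn": 0,"gripper": 0.1},{"dx": 0,"dy": 0,"dz": 0,"turn": 0,"gripper": 0.1}]'

```text
t: 26.9
eef_pos: [514.2, -96.4, 96.4]
tool_rot: [0.54, -0.54, -0.456, 0.457]
wrist_force: [-0.5, 0.5, -0.5]
grip_width: 14.7
```

Run:
```python
from m import *
s=robot.sense();print(s['eef_pos'],s['wrist_force'],s['moment'])
```

```text
[514.23120224 -96.41253802  96.35501814] [-0.50441874  0.47469992 -0.49300492] [ 0.04530432 -0.00596761  0.00125459]
```

Call:
move_arm --plan '[{"dx": 0,"dy": 0,"dz": -0.05,"turn": 0,"gripper": 0.1},{"dx": 0,"dy": 0,"dz": 0,"turn": 0,"gripper": 0.1},{"dx": 0,"dy": 0,"dz": 0,"turn": 0,"gripper": 0.22},{"dx": 0,"dy": 0,"dz": 0,"turn": 0,"gripper": 0.3},{"dx": 0,"dy": 0,"dz": 0,"turn": 0,"gripper": 0.35},{"dx": 0,"dy": 0,"dz": 0,"turn": 0,"gripper": 0.35},{"dx": 0,"dy": 0,"dz": 0.3,"turn": 0,"gripper": 0.35},{"dx": 0,"dy": 0,"dz": 0.8,"turn": 0,"gripper": 0.35},{"dx": 0,"dy": 0.4,"dz": 0.9,"turn": 0,"gripper": 0.35},{"dx": 0,"dy": 0.8,"dz": 0.5,"turn": 0,"gripper": 0.35}]'

```text
t: 27.9
eef_pos: [515.6, -67.3, 160.1]
tool_rot: [-0.54, 0.541, 0.457, -0.455]
wrist_force: [-0.0, 0.3, -0.7]
grip_width: 30.0
```

Call:
move_arm --plan '[{"dx": -0.2,"dy": 1,"dz": 0,"turn": 0,"gripper": 0.35},{"dx": -0.2,"dy": 1,"dz": 0,"turn": 0,"gripper": 0.35},{"dx": -0.2,"dy": 1,"dz": 0,"turn": 0,"gripper": 0.35},{"dx": -0.2,"dy": 1,"dz": 0,"turn": 0,"gripper": 0.35},{"dx": -0.2,"dy": 1,"dz": 0,"turn": 0,"gripper": 0.35},{"dx": -0.2,"dy": 1,"dz": 0,"turn": 0,"gripper": 0.35},{"dx": -0.2,"dy": 1,"dz": 0,"turn": 0,"gripper": 0.35},{"dx": 0,"dy": 0.5,"dz": 0,"turn": 0,"gripper": 0.35},{"dx": 0,"dy": 0,"dz": 0,"turn": 0,"gripper": 0.35}]'

```text
t: 28.8
eef_pos: [479.8, 122.1, 158.3]
tool_rot: [-0.539, 0.54, 0.457, -0.457]
wrist_force: [-0.1, 0.0, 0.2]
grip_width: 30.0
```

Run:
```python
from m import *
im=shot("scene","s17",(250,220,340,300),8)
im=shot("top","t17",(310,200,390,280),7)
report(bars(im,101,(322,218,380,275)))
s=robot.sense();print(s['eef_pos'],s['t'])
```

```text
pos [ 507.1 -131.8] size [91.4 92.8] ang 80.6 pix [350.1 247.6]
[479.71257877 120.52857315 157.99635081] 28.9
```

View pics/s17.png

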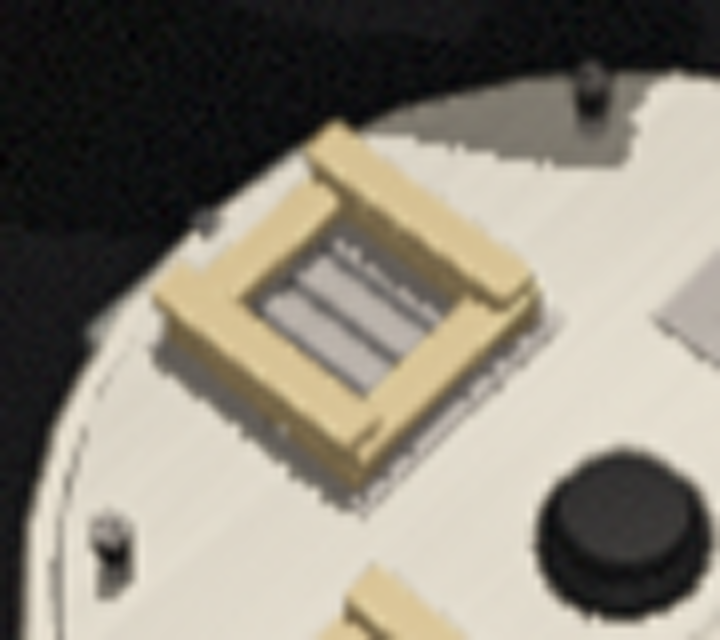

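View pics/t17.png

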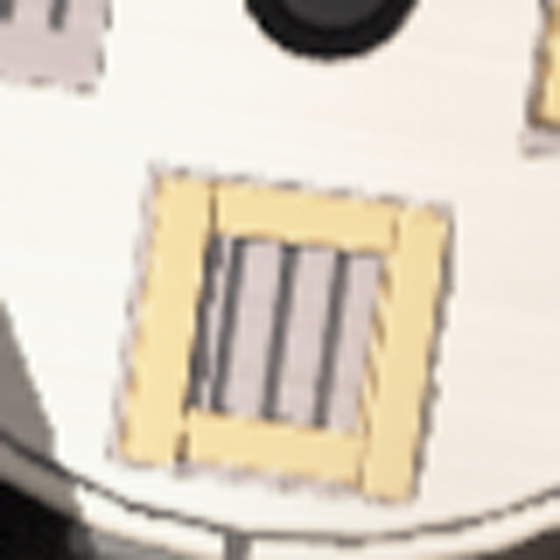

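Run:
```python
from station import robot
robot.job_done()
```

```text
the job is handed in; nothing more can be done
```

I turned the carousel about 45° clockwise by gripping the front thumb post, and the half-built stack stayed in order. I then laid the missing second-layer bar and the two third-layer bars across it, and handed in at about 29 s of the 72 s.

**Stack:** The last pictures show three crosswise layers, with an outline of about 91 x 93 mm turned to 80.6°; the pan measured 80.35°. The right-hand top bar measured about 2.6 mm outward and 1 mm lengthways from flush, within the limits of 8 and 9 mm.

**Loading point:** I measured the pan once, right after turning, at 170.35°. The housing's front came out between 169.3° and 171° depending on the feature used, so the pan should be within about 3 mm of the loading point. After that I only checked that the stack's outline had not moved.

**Disagreements:** The scene camera read positions up to about 6 mm off from the top camera. I used the top camera because it agreed to about 1 mm with the arm's own position when it gripped the post.

**Not checked:** Contact when setting bars down could not be told from the force noise of about 1 N, so I judged it by height. I did not look at finished stack B under the hood. Stack A, the dumbbell, the short bar and the spatula looked unmoved in the later views, but I did not measure them, the jar or the beaker.

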